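# Load the chocolate shaver

### The job

Get the chocolate shaver ready for the next drinks: lay the full-length chocolate block (not the short stub) flat and centred in its vise, let go of it, and crank the sprung jaw up until it holds the block firmly against the rear jaw. Then swing the clear guard all the way down over the block, and only with the guard down turn the thickness dial from its stop to the third click. Leave everything else standing where it is.

Things in the scene. Friction and masses are not known exactly. Their poses are not given: they have to be found in the camera images.
- shaver: Chocolate shaver, a white bench machine 171 x 300 x 176 mm, fixed to the counter. Origin: on the counter below the centre of a block clamped in its vise. x points from the crank (front, robot side) to the back, y left, z up. 'Shaver frame' below means this frame, in mm. White shaving head at the right: x -30 to 52, y -215 to -80, top at z 166; its front slopes at 40 degrees and carries the dial.
- vise_bed (a point): Point on the vise's flat feed table, below the centre of a clamped block; shaver frame (0, 0, 70), axes as the shaver's. Rear (fixed) jaw: face at x 27, y -45 to 45, z 70 to 96. Front pad: as wide, top at z 98, face at x -61 + 1000*jaw when free. The block goes in with its 110 mm side along y (within 0.15 rad), centred within 20 mm in y; clamped, its centre is 34 above this point.
- block_center (a point): Centre (half-way up) of the full chocolate block, loose: dark brown, 54 (x) x 110 (y) x 68 (z) mm, 0.4 to 0.7 kg, moulded squares on top. It lies with 68 mm upright and belongs so in the vise. It can be gripped across the 54 mm sides, high enough for the fingers to pass over the 28 mm high jaws.
- stub: Used stub of the same chocolate, 54 (x) x 62 (y) x 68 (z) mm, loose, origin at the centre of its underside. Not wanted; leave it. It may lie in either of two places left of the machine, the full block in the other.
- crank (a joint): Angle of the crank, rad, 0 to 26; grows clockwise as seen from the robot, which closes the vise (jaw to the rear, 18 mm a turn). Starts between 3 and 6. Axis: along the shaver's x at y 0, z 86 (shaver frame). It stays where it is left. Turning takes about 3.5 N at the handle, 5 to 7 N when the pad's springs are pressed in.
- crank_grip (a point): Middle of the crank's round rubber handle, 22 mm thick, 48 mm long, parallel to the screw, turning freely on its pin: shaver frame x -154, y -42*sin(crank), z 86 + 42*cos(crank). It circles at radius 42 mm and keeps its x. The flat crank arm stands behind it at x -127 to -119. Tilt the tool 20 to 45 degrees, its body towards the robot, to clear arm and bearing.
- jaw (a joint): Travel of the vise's front jaw to the rear, m (0 = fully open; 0.018 a turn of the crank).
- jaw_pad (a joint): How far the sprung pad is pressed back into the front jaw, m: 0 free, 0.009 its stop, 5 N a mm. The block is firmly held from 0.002 (10 N) on; 0.004 to 0.006 is usual (a quarter to a third of a turn after the block is home).
- guard (a joint): Angle of the clear guard, rad: 0 = shut (level over the block, at its stop), 2.2 = thrown back over the head. Starts at 1.8 to 2.1. Hinge along the shaver's x at y -78, z 168. A stiff hinge: it stays where it is left, but sinks shut by itself below about 0.6 rad (1 to 3 N at the bar).
- guard_bar (a point): Middle of the guard's steel bar handle, 11 mm thick and 68 mm long along the shaver's x, 176 mm from the hinge and 40 mm beyond the guard's edge: at x 0, y -78 + 176*cos(guard), z 168 + 176*sin(guard).
- dial (a joint): Angle of the thickness dial, rad, 0 (end stop) to 2.513; grows clockwise as seen looking at its face. A detent every 0.419 rad (24 degrees), so the third click is at 1.257. Starts at 0. Some 0.1 N m carries it over a click, and it springs into the nearest click when let go.
- dial_grip (a point): Centre of the dial's black bar grip, 50 mm long (along this frame's x, the pointer), 14 mm thick (along y), 25 mm high; its top is 10 mm above this point, the skirt (54 mm across) 15 mm below it. z of this frame is the dial's axis, pointing out of the face: tilted 40 degrees from vertical towards the front.
- sugar_shaker: White sugar shaker with a domed top, 49 x 49 x 88 mm, left of the crank, near the front; bystander. Origin: centre of its foot (also for the other bystanders).
- cocoa_jar: Jar with a dark brown cap, 44 x 44 x 105 mm, behind the shaver; bystander.
- cinnamon_jar: Jar with a white cap, 47 x 47 x 98 mm, at the back; bystander.
- cream_can: Slim whipped-cream can, 45 x 45 x 211 mm, at the back, left of the shaver's rear; bystander.
- cups_blue: Short stack of paper cups, 58 x 58 x 86 mm, behind the shaver; bystander.
- sauce_choc: Brown squeeze bottle, 40 x 40 x 139 mm, at the back right; bystander.
- kitchen_timer: Small timer on a foot, 48 x 82 x 63 mm, at the right; bystander.

How it is judged:
On the way, in this order (a step that is already met when the one before it is completed fails the run):
1. the full block lies flat and centred on the feed table between the jaws, let go (y of block_center in the frame of shaver between -0.02 and 0.02 m and x of block_center in the frame of shaver between -0.03 and 0.004 m and z of block_center in the frame of shaver between 0.1 and 0.108 m and contact force between the fingers and block below 0.1 N), for 0.2 s.
2. the jaw is cranked up and holds the block firmly against the rear jaw (value of joint jaw_pad above 0.002 m and x of block_center in the frame of shaver between -0.004 and 0.004 m), for 0.2 s.
3. the guard is swung down over the block (value of joint guard below 0.1 rad), for 0.1 s.
4. the dial stands at the third click (value of joint dial between 1.137 and 1.377 rad), for 0.2 s.
At the end, for the whole second after the job is handed in: The full block lies flat in the vise, centred within 20 mm along the jaws and against the rear jaw within 4 mm, its long side within 0.15 rad of the jaws; the pad is pressed in by more than 2 mm (10 N); the guard is shut within 0.1 rad; the dial rests at the third click within 0.12 rad (all of step 2 and all of step 4 and y of block_center in the frame of shaver between -0.02 and 0.02 m and z of block_center in the frame of shaver between 0.1 and 0.108 m and angle between the y axis of block_center and the y axis of shaver, either way round below 0.15 rad and value of joint guard below 0.1 rad); the robot touches nothing.
It fails at once if the dial is opened by a click while the guard is not down (value of joint each of dial, guard above 0.3 rad).
It fails at once if the stub or a bystander is shoved 30 mm or more (distance of any of stub, sugar_shaker, cocoa_jar, cinnamon_jar, cream_can, cups_blue, sauce_choc, kitchen_timer from where it was at the start of the episode above 0.03 m).
It also fails if it takes over 72 s, if anything falls off the work surface, if the arm or the gripper's body presses on something with over 40 N, if the wrist force passes 120 N, or if a joint passes its speed limit or range.

### The arm

A 7-joint arm with a two-finger parallel gripper is mounted at the origin on a cart in front of the work surface, level with it; the furniture and walls round the work are solid. World frame = base frame: x ahead of the robot, y to its left, z up, the work surface at z = 0. Lengths are in m, angles in rad, forces in N, time in s.
With the tool pointing down it reaches from about 0.35 to 0.9 m from the base axis. Payload 8.1 kg.
Tool frame: the origin (TCP) lies between the finger pads; the fingertips stand 11 mm ahead of it and the grasp point (between the pads) lies 8 mm behind it; z points along the fingers, y is the line along which they close (so a half turn about z gives the same grasp; the last joint's range is limited). The gripper opens to 92 mm and grips with 3 to 60 N. Pads are 19 mm wide; open, the fingers measure 130 mm over their backs; the gripper's body (75 mm by 190 mm) begins 47 mm behind the grasp point.
Start: joints at [-1.244, 0.434, 0.025, 1.573, -0.012, 1.134, -0.075], TCP at [0.26, 0.568, 0.238] pointing down, gripper open.
Joint ranges: [-2.62, 2.62], [-0.44, 2.09], [-1.27, 1.32], [0.08, 2.57], [-1.32, 4.46], [0.12, 2], [-2.74, 2.74]. Speed limits (rad/s): [2.22, 2.22, 3.01, 3.01, 3.14, 3.14, 3.14].

### API

Orientations are given as a rotation vector (axis times angle).
In Python, from cell import observe, get_image, camera_params, sign_off gives the robot as it stands.
- The arm moves only by the shell command python3 -m pendant 'ROWS' [FORCE]. ROWS is JSON, one flat list of numbers, 7 for each row, row after row: the shift along the tool's x, y, z in m, then the turn, a rotation vector about the tool's x, y, z in rad, then the finger opening in m, from 0 to 0.0918. In form: [dx, dy, dz, rx, ry, rz, jaw, dx, dy, dz, rx, ry, rz, jaw, ...]. A call has 1 to 10 rows; each row shifts and turns the commanded pose from where the row before left it, along the tool's axes as they then stand; what a row does not reach is not made up. A row lasts 1/8 s, in which the tool goes at most 62.5 mm and 10.7 degrees, less where a joint would pass 70% of its speed; a pose out of reach is approached as far as the arm can. A call is refused whole if a number of a shift passes 0.0625 or a number of a turn 0.188, either way. A call with a gripper value outside its range is refused whole. The fingers move at their own pace and stop on an object; FORCE is the grip in N (left out, the last holds). Time passes only in rows, so rows that do not move let the fingers close. It gives the time, the measured TCP pose, the force, the opening and the grip force at its end, in the units of the state.
- observe(): the state, without advancing time (a new reading comes with each control period).
- get_image(name): name is "scene" or "side" or "wrist"; returns the picture (480x640x3 uint8, red, green, blue); there is no depth.
- camera_params(name): a dict with "intrinsics" (3x3 intrinsics, pixels), "eye" and "rotation" of the camera in the world; the wrist camera has in their place "T_tool_cam" (4x4, takes a point from camera to tool coordinates, whose origin is the TCP and whose axes are the flange's). Camera axes: x right, y down, z forward; pixel columns grow to the right and rows downward; lengths in m; the calibration is good to about 2 mm. The wrist camera is an equidistant fisheye: a pixel r from the principal point sees the ray r / f radians off the axis. A picture is of the moment at which its call begins: read the wrist's pose just before it. camera_params takes no time and is no camera call.
- sign_off(): hands the job in; it is judged then, once.
The state is a dict: "clock": time; "joints": joint angles; "dq": joint speeds; "joint_efforts": joint torques, N m; "position": TCP position; "ee_rot": TCP orientation; "force": force on the tool from outside, world axes, zero at the start; "ft_torque": the same for the moment, N m; "width": opening from 0.0 (shut) to 1.0 (fully open); "gripper_force": force on a finger pad.
Only numpy, scipy, OpenCV 4.12 (cv2) and the standard library are available. Lean on these libraries where they do the work, as an engineer would, in place of code of your own. Each camera call takes 0.05 s, during which the arm holds its last target. There are 200 camera calls.

## Working session

There is one attempt and no reset: what is moved stays moved. The work goes in short steps, Python scripts to look and compute and a shell command to move; the robot and the scene stay as the last step left them, time stands still between calls to the robot, and variables do not carry over. Pictures are saved under pics/ and viewed, at most 10 in all, crops included, and the job is handed in when it is done.

```bash
mkdir -p pics; ls
cat > h.py <<'E'
import numpy as np, cv2
from scipy.spatial.transform import Rotation as R
from cell import observe,get_image,camera_params
def save(n,f):
    im=get_image(n); cv2.imwrite('pics/'+f,im[:,:,::-1]); return im
def ray(n,u,v):
    p=camera_params(n);K=np.array(p['intrinsics']);d=np.linalg.solve(K,[u,v,1.]);return np.array(p['eye']),np.array(p['rotation'])@d
def onz(n,u,v,z):
    e,d=ray(n,u,v);return e+d*(z-e[2])/d[2]
def proj(n,P):
    p=camera_params(n);K=np.array(p['intrinsics']);c=np.array(p['rotation']).T@(np.array(P)-p['eye']);q=K@c;return q[:2]/q[2]
def tri(n1,a,n2,b):
    e,d=ray(n1,*a);f,g=ray(n2,*b);s=np.linalg.lstsq(np.c_[d,-g],f-e,rcond=None)[0];A=e+d*s[0];B=f+g*s[1];return (A+B)/2,np.linalg.norm(A-B)
E
python3 - <<'E'
from h import *
o=observe();print(o)
for n in('scene','side'):save(n,n+'0.png');print(n,camera_params(n))
print(camera_params('wrist'))
E
```

```text
pics
{'clock': 0.0, 'joints': array([-1.24359264,  0.4352134 ,  0.02496835,  1.57410739, -0.01158957,
        1.13396461, -0.07508916]), 'dq': array([ 1.06413908e-04, -2.33859372e-05, -4.41902115e-04, -1.96811250e-04,
        9.24155179e-04, -1.89031733e-03,  3.01135966e-04]), 'joint_efforts': array([ 7.61804113e-04, -6.67859459e+01,  9.85073335e-01, -3.14458787e+01,
       -6.06192020e-02,  4.30799474e-02,  1.32711134e-04]), 'position': array([0.26028018, 0.56768707, 0.23694687]), 'ee_rot': array([-6.69987472e-01, -3.06913026e+00,  2.41415789e-03]), 'force': array([-0.48385037, -0.39716878,  0.12419139]), 'ft_torque': array([ 0.00250949, -0.0299118 , -0.00810037]), 'gripper_force': 0.0, 'width': 0.9989307900740325}
scene {'intrinsics': array([[557.63727206,   0.        , 315.3430634 ],
       [  0.        , 557.63727206, 233.6402457 ],
       [  0.        ,   0.        ,   1.        ]]), 'eye': array([-0.3466718 , -0.65579925,  0.94466318]), 'rotation': array([-1.9638421 ,  1.2094541 , -0.56368657])}
side {'intrinsics': array([[614.94201445,   0.        , 314.02316696],
       [  0.        , 614.94201445, 240.65868312],
       [  0.        ,   0.        ,   1.        ]]), 'eye': array([0.75405137, 0.45183196, 1.30180475]), 'rotation': array([-0.4208836 , -2.93354398,  0.76452987])}
{'intrinsics': array([[371.64829954,   0.        , 312.45747994],
       [  0.        , 371.64829954, 236.13626951],
       [  0.        ,   0.        ,   1.        ]]), 'T_tool_cam': array([[ 1.84637731e-03, -9.67195526e-01, -2.54026388e-01,
         6.78085893e-02],
       [ 9.99997143e-01,  1.40013186e-03,  1.93747892e-03,
        -3.41575005e-04],
       [-1.51825050e-03, -2.54029240e-01,  9.67195348e-01,
        -1.47235442e-01],
       [ 0.00000000e+00,  0.00000000e+00,  0.00000000e+00,
         1.00000000e+00]])}
```

```bash
sed -i "s/np.array(p\['rotation'\])/R.from_rotvec(p['rotation']).as_matrix()/g" h.py; python3 -c "
from h import *
print(ray('scene',315,233),ray('side',314,240))"
```

```text
(array([-0.3466718 , -0.65579925,  0.94466318]), array([ 0.69170588,  0.36707329, -0.62193397])) (array([0.75405137, 0.45183196, 1.30180475]), array([-0.14635017, -0.46785082, -0.87160678]))
```

View pics/scene0.png

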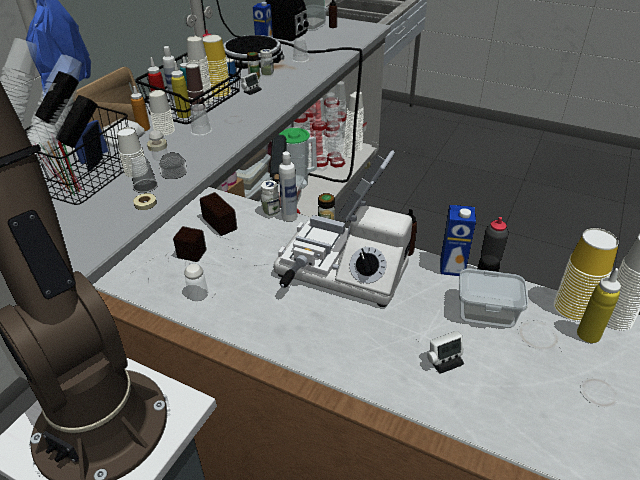

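View pics/side0.png

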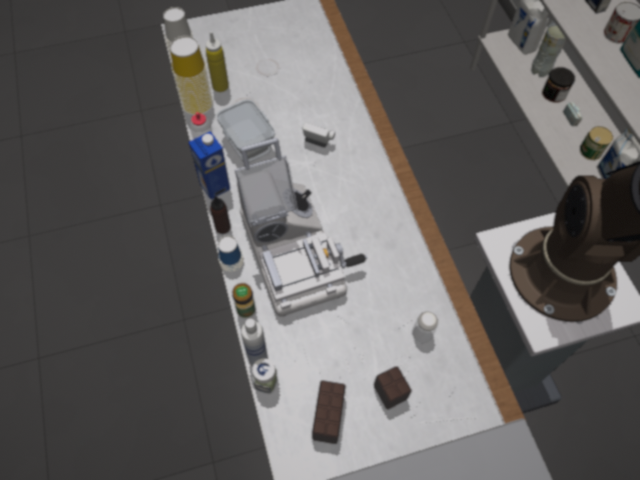

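Run:
```python
from h import *
s=cv2.imread('pics/side0.png');c=cv2.imread('pics/scene0.png')
a=cv2.resize(s[145:325,225:385],None,fx=2.8,fy=2.8,interpolation=cv2.INTER_CUBIC)[:500]
b=cv2.resize(c[195:315,265:425],None,fx=2.2,fy=2.2,interpolation=cv2.INTER_CUBIC)
d=cv2.resize(s[360:460,300:420],None,fx=2.4,fy=2.4,interpolation=cv2.INTER_CUBIC)
m=np.zeros((504,800,3),np.uint8);m[:a.shape[0],:a.shape[1]]=a;m[:b.shape[0],448:800]=b[:,:352];m[264:504,448:736]=d
cv2.imwrite('pics/m1.png',m)
for n,im,(x0,x1,y0,y1) in(('side',s,(300,420,360,460)),('scene',c,(165,245,185,265))):
    g=im[y0:y1,x0:x1].max(2);_,l,st,ce=cv2.connectedComponentsWithStats((g<75).astype(np.uint8))
    for i in range(1,len(st)):
        if st[i,4]>150:
            cn=cv2.findContours((l==i).astype(np.uint8),0,2)[0][0]
            print(n,st[i],ce[i]+[x0,y0],(cv2.boxPoints(cv2.minAreaRect(cn))+[x0,y0]).round(1).tolist(), onz(n,*(ce[i]+[x0,y0]),.05).round(3))
```

```text
side [ 75   8  35  41 811] [391.86929716 389.17755857] [[371.0, 380.0], [397.4, 366.8], [412.2, 396.4], [385.8, 409.6]] [0.49  0.162 0.05 ]
side [ 13  24  31  60 867] [328.92272203 417.05882353] [[311.6, 439.4], [321.2, 382.0], [346.1, 386.2], [336.6, 443.6]] [0.631 0.18  0.05 ]
scene [  35    8   37   43 1061] [218.04806786 213.79453346] [[191.5, 206.5], [211.0, 187.0], [244.5, 220.5], [225.0, 240.0]] [0.607 0.147 0.05 ]
scene [  8  42  33  35 892] [189.37556054 243.84529148] [[169.3, 256.3], [175.7, 224.7], [208.7, 231.3], [202.4, 262.9]] [0.469 0.138 0.05 ]
```

View pics/m1.png

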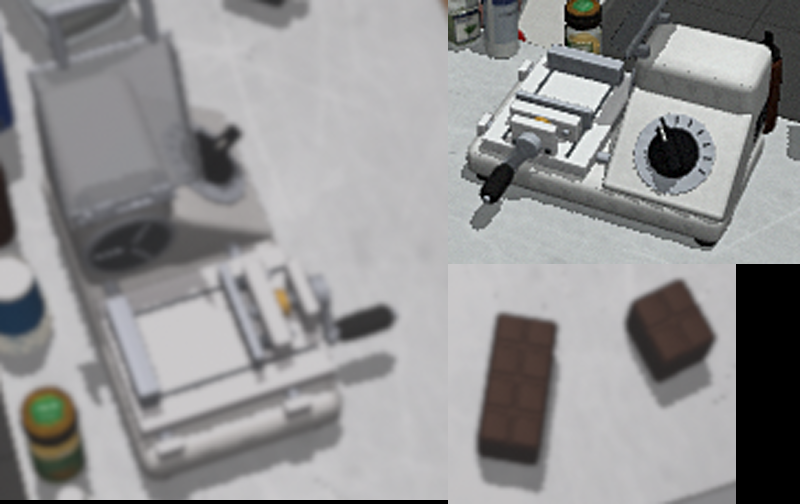

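Run:
```python
from h import *
S=lambda u,v:(225+u/2.8,145+v/2.8)
C=lambda u,v:(265+(u-448)/2.2,195+v/2.2)
A,e=tri('side',S(337,331),'scene',C(521,156));B,f=tri('side',S(394,318),'scene',C(486,198));print('handle',A,e,B,f)
a=onz('side',*S(124,291),.096);b=onz('side',*S(160,395),.096);print('rear jaw',a,b,b-a,np.arctan2(*(a-b)[[0,1]]*[1,-1]))
a2=onz('scene',*C(548,57),.096);b2=onz('scene',*C(620,80),.096);print('rear jaw scene',a2,b2,b2-a2)
D=lambda u,v:(300+(u-448)/2.4,360+(v-264)/2.4)
for p in((500,313),(556,322),(540,443),(480,437)):print(onz('side',*D(*p),.068))
print('dial',tri('side',S(222,150),'scene',C(665,147)))
o=observe();print(R.from_rotvec(o['ee_rot']).as_matrix())
```

```text
handle [ 0.50054586 -0.14719658  0.05780672] 0.02219093829431187 [ 0.4443662  -0.1441514   0.04609383] 0.005662295467407692
rear jaw [ 0.65382376 -0.20127767  0.096     ] [ 0.64993108 -0.10517873  0.096     ] [-0.00389268  0.09609894  0.        ] 0.04048486121847577
rear jaw scene [ 0.63567328 -0.12226163  0.096     ] [ 0.63329231 -0.21408947  0.096     ] [-0.00238097 -0.09182784  0.        ]
[0.62501782 0.10918687 0.068     ]
[0.58167918 0.12995617 0.068     ]
[0.62488881 0.22145525 0.068     ]
[0.67044859 0.20311257 0.068     ]
dial (array([ 0.54374438, -0.30556531,  0.10228916]), np.float64(0.0026623325556909432))
[[-9.09018768e-01  4.16754944e-01 -4.42642044e-04]
 [ 4.16755155e-01  9.09017845e-01 -1.30281718e-03]
 [-1.40585982e-04 -1.36875862e-03 -9.99999053e-01]]
```

```bash
python3 -m pendant '[-0.05,-0.0213,0,0,0,0,0.0918,-0.05,-0.0213,0,0,0,0,0.0918,-0.05,-0.0213,0,0,0,0,0.0918,-0.05,-0.0213,0,0,0,0,0.0918,-0.05,-0.0213,0,0,0,0,0.0918,-0.05,-0.0213,0,0,0,0,0.0918,-0.05,-0.0213,0,0,0,0,0.0918,-0.05,-0.0213,0,0,0,0,0.0918,-0.05,-0.0213,0,0,0,0,0.0918,-0.05,-0.0213,0,0,0,0,0.0918]'
python3 -m pendant '[0,0,0,0,0,0.176,0.0918,0,0,0,0,0,0.176,0.0918,0,0,0,0,0,0.176,0.0918,0,0,0,0,0,0.176,0.0918,0,0,0,0,0,0.176,0.0918,0,0,0,0,0,0.176,0.0918,0,0,0,0,0,0.176,0.0918,0,0,0,0,0,0.176,0.0918,0,0,0,0,0,0.176,0.0918,0,0,0,0,0,0,0.0918]'
cat >> h.py <<'E'
def wpose(o): 
    T=np.eye(4);T[:3,:3]=R.from_rotvec(o['ee_rot']).as_matrix();T[:3,3]=o['position'];return T
def wray(T,u,v):
    p=camera_params('wrist');K=p['intrinsics'];x=(u-K[0,2])/K[0,0];y=(v-K[1,2])/K[1,1];r=np.hypot(x,y)+1e-12
    W=T@p['T_tool_cam'];return W[:3,3],W[:3,:3]@np.array([x/r*np.sin(r),y/r*np.sin(r),np.cos(r)])
def wonz(T,u,v,z):
    e,d=wray(T,u,v);return e+d*(z-e[2])/d[2]
def tritwo(e,d,f,g):
    s=np.linalg.lstsq(np.c_[d,-g],f-e,rcond=None)[0];A=e+d*s[0];B=f+g*s[1];return (A+B)/2,np.linalg.norm(A-B)
E
python3 - <<'E'
from h import *
o=observe();T=wpose(o);np.save('T1.npy',T);im=save('wrist','w1.png');print(T.round(4),o['joints'].round(3),o['clock'])
E
```

```text
clock: 1.35
position: [0.627, 0.1648, 0.2374]
ee_rot: [-0.67, -3.069, 0.0]
force: [-0.1, -0.4, -0.6]
width: 1.001
gripper_force: 0.0
clock: 2.6
position: [0.6259, 0.1663, 0.2372]
ee_rot: [2.654, 1.681, -0.002]
force: [0.4, 0.0, 0.4]
width: 1.001
gripper_force: 0.0
[[ 4.276e-01  9.040e-01 -8.000e-04  6.259e-01]
 [ 9.040e-01 -4.276e-01 -6.000e-04  1.663e-01]
 [-9.000e-04 -4.000e-04 -1.000e+00  2.372e-01]
 [ 0.000e+00  0.000e+00  0.000e+00  1.000e+00]] [-0.704  0.509  0.561  1.545 -0.285  1.171 -0.53 ] 2.6
```

View pics/w1.png

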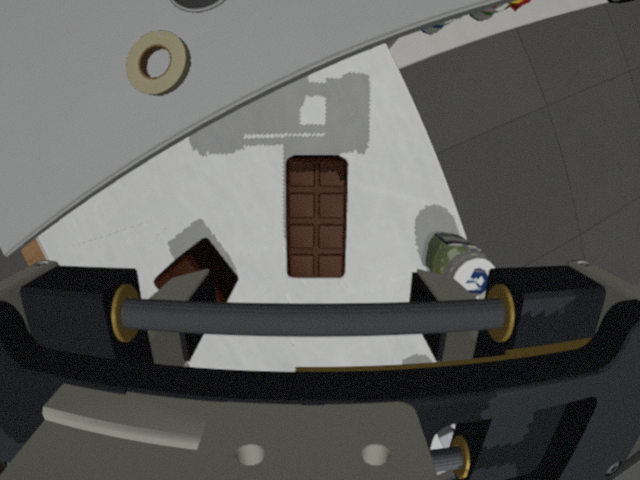

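Run:
```python
from h import *
T=np.load('T1.npy')
im=cv2.imread('pics/w1.png')
P=[wonz(T,*p,.068)[:2] for p in((287.5,156.5),(347.5,157),(345,277),(289,277))]
P=np.array(P);print(P.round(4),'c',P.mean(0))
d=(P[0]+P[1]-P[2]-P[3])/2;print('len',np.linalg.norm(d),'w',np.linalg.norm(P[0]-P[1]),'yaw',np.arctan2(-d[0],d[1]))
c=P.mean(0)-T[:2,3];print('tool dx,dy',T[:2,0]@c,T[:2,1]@c)
print('jar cap',wonz(T,472,275,.098)[:2],'stub corner',[wonz(T,*p,.068)[:2].round(3) for p in((207,240),(238,272))])
for n,p,z in(('can',(251,324),.211),('can foot',(257,352),0.),('cocoa',(243,291),.105),('cinn',(263,368),.098)):print(n,onz('side',*p,z))
```

```text
[[0.6303 0.2247]
 [0.6762 0.2027]
 [0.6302 0.1051]
 [0.584  0.1269]] c [0.63020716 0.16485114]
len 0.1080568853184663 w 0.05085615790427485 yaw -0.4412172044286288
tool dx,dy 0.0005071145273527628 0.004544020931658139
jar cap [0.73490626 0.06810012] stub corner [array([0.532, 0.19 ]), array([0.543, 0.151])]
can [0.73673068 0.00770191 0.211     ]
can foot [ 0.7361679  -0.01059673  0.        ]
cocoa [ 0.73376527 -0.11314494  0.105     ]
cinn [0.73397869 0.06011241 0.098     ]
```

```bash
python3 -m pendant '[-0.054,0.0207,-0.0105,0,0,0,0.0918,-0.054,0.0207,-0.0105,0,0,0,0.0918,-0.054,0.0207,-0.0105,0,0,0,0.0918,-0.054,0.0207,-0.0105,0,0,0,0.0918,-0.054,0.0207,-0.0105,0,0,0,0.0918,-0.054,0.0207,-0.0105,0,0,0,0.0918,0,0,0,0,0,-0.147,0.0918,0,0,0,0,0,-0.147,0.0918,0,0,0,0,0,-0.147,0.0918,0,0,0,0,0,0,0.0918]'
python3 - <<'E'
from h import *
o=observe();T=wpose(o);np.save('T2.npy',T);im=save('wrist','w2.png');print(T.round(4),o['joints'].round(3),o['clock'])
E
```

```text
clock: 3.9
position: [0.5993, -0.1801, 0.3007]
ee_rot: [-2.221, -2.221, -0.0]
force: [0.7, 0.9, 0.1]
width: 0.993
gripper_force: 0.0
[[ 1.000e-04  1.000e+00  0.000e+00  5.993e-01]
 [ 1.000e+00 -1.000e-04  3.000e-04 -1.801e-01]
 [ 3.000e-04  0.000e+00 -1.000e+00  3.007e-01]
 [ 0.000e+00  0.000e+00  0.000e+00  1.000e+00]] [-0.148  0.418  0.529  1.508 -0.216  1.274  0.407] 3.9
```

View pics/w2.png

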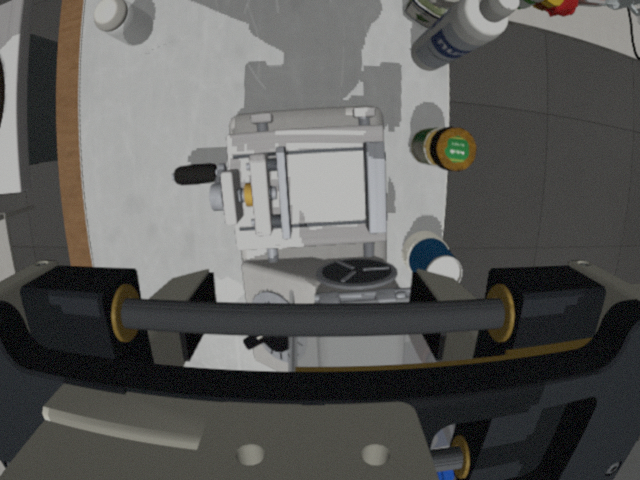

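Run:
```python
from h import *
T=np.load('T2.npy');g=cv2.cvtColor(cv2.imread('pics/w2.png'),6).astype(float)
for v in(160,190,220):print(v,'270+',g[v-2:v+3,270:296].mean(0).astype(int).tolist(),'\n 358+',g[v-2:v+3,358:392].mean(0).astype(int).tolist())
print('rows jaw u=377 v130+',g[130:160,374:380].mean(1).astype(int).tolist(),'\n v225+',g[222:252,374:380].mean(1).astype(int).tolist())
print('rows pad u=282 v135+',g[135:160,280:285].mean(1).astype(int).tolist(),'\n v222+',g[222:250,280:285].mean(1).astype(int).tolist())
m=(g[150:200,165:230]<60).astype(np.uint8);_,l,st,ce=cv2.connectedComponentsWithStats(m);i=1+st[1:,4].argmax()
cn=cv2.findContours((l==i).astype(np.uint8),0,2)[0][0];print('handle',st[i],ce[i]+[165,150],cv2.minAreaRect(cn))
for p in((366,190),(369,190)):print(wonz(T,*p,.07),wonz(T,*p,.096))
for z in(.05,.06,.07):print(z,wonz(T,*(ce[i]+[165,150]),z).round(4))
```

```text
160 270+ [75, 73, 71, 70, 69, 68, 95, 148, 167, 171, 172, 172, 175, 168, 139, 83, 96, 145, 173, 182, 182, 182, 182, 183, 183, 183] 
 358+ [183, 182, 183, 184, 177, 135, 78, 53, 82, 125, 158, 170, 169, 167, 167, 164, 161, 159, 161, 161, 162, 163, 162, 159, 160, 156, 139, 130, 157, 167, 168, 168, 168, 169]
190 270+ [79, 98, 128, 141, 137, 120, 116, 143, 147, 155, 167, 174, 174, 176, 177, 170, 142, 82, 87, 142, 173, 182, 183, 183, 183, 182] 
 358+ [183, 183, 183, 184, 181, 175, 146, 86, 48, 74, 129, 158, 170, 174, 173, 172, 173, 170, 170, 170, 171, 173, 171, 171, 169, 168, 159, 145, 142, 150, 130, 119, 119, 117]
220 270+ [117, 83, 79, 85, 83, 81, 82, 83, 80, 79, 96, 141, 166, 174, 175, 175, 176, 173, 151, 97, 82, 133, 166, 182, 183, 182] 
 358+ [133, 132, 135, 135, 132, 125, 117, 92, 66, 53, 79, 129, 162, 175, 177, 176, 177, 175, 173, 172, 173, 172, 173, 172, 173, 170, 168, 155, 133, 148, 164, 169, 169, 169]
rows jaw u=377 v130+ [152, 153, 153, 152, 153, 153, 150, 150, 150, 149, 143, 125, 108, 111, 117, 118, 119, 117, 118, 118, 117, 117, 118, 116, 118, 117, 116, 119, 138, 162] 
 v225+ [173, 173, 174, 173, 173, 173, 174, 173, 175, 172, 159, 143, 143, 147, 149, 150, 151, 149, 145, 134, 131, 131, 134, 136, 134, 135, 135, 135, 135, 135]
rows pad u=282 v135+ [157, 152, 152, 153, 153, 153, 153, 153, 152, 154, 148, 123, 102, 102, 104, 103, 108, 125, 149, 156, 157, 158, 162, 162, 165] 
 v222+ [147, 144, 141, 137, 134, 140, 154, 166, 168, 168, 173, 175, 175, 174, 174, 173, 174, 179, 182, 183, 183, 182, 182, 182, 182, 177, 163, 146]
handle [ 10  14  41  20 710] [195.37887324 173.64788732] ((30.0, 23.5), (19.0, 40.0), 90.0)
[ 0.65493152 -0.16183055  0.07      ] [ 0.65110855 -0.1584363   0.096     ]
[ 0.6580686  -0.16178681  0.07      ] [ 0.65402986 -0.15839557  0.096     ]
0.05 [ 0.4703 -0.1451  0.05  ]
0.06 [ 0.4736 -0.1443  0.06  ]
0.07 [ 0.4768 -0.1434  0.07  ]
```

Run:
```python
from h import *
T=np.load('T2.npy')
P=[wonz(T,u,v,.096)[:2] for u,v in((366.9,160),(367.9,190),(369,220))];Q=[wonz(T,u,v,.098)[:2] for u,v in((284.8,160),(286.5,190),(288.7,220))]
F=[wonz(T,u,v,.07)[:2] for u,v in((362.9,160),(364.6,190))]
print(np.round(P,4),np.round(Q,4),np.round(F,4),sep='\n')
for X in(P,Q):print('yaw',-np.polyfit(np.array(X)[:,1],np.array(X)[:,0],1)[0])
print(wonz(T,377,141,.096),wonz(T,377,232.5,.096),wonz(T,282,146,.098))
# handle contour ends & edges by ray at candidate z; triangulate with side/scene masks
hw=wray(T,195.4,173.6)
for n,f,(x0,x1,y0,y1) in(('side','side0',(335,375,245,275)),('scene','scene0',(272,302,260,292))):
    g=cv2.imread(f'pics/{f}.png')[y0:y1,x0:x1].max(2);_,l,st,ce=cv2.connectedComponentsWithStats((g<60).astype(np.uint8));i=1+st[1:,4].argmax()
    c=ce[i]+[x0,y0];print(n,st[i],c,tritwo(*hw,*ray(n,*c)))
```

```text
[[ 0.6513 -0.1296]
 [ 0.653  -0.1584]
 [ 0.655  -0.1879]]
[[ 0.5737 -0.13  ]
 [ 0.5751 -0.1585]
 [ 0.5769 -0.1877]]
[[ 0.651  -0.1309]
 [ 0.6535 -0.1619]]
yaw 0.06269713320641984
yaw 0.05436344087663271
[ 0.66072174 -0.11114371  0.096     ] [ 0.66347499 -0.20045615  0.096     ] [ 0.57119767 -0.11672751  0.098     ]
side [ 12  11  17  10 101] [354.76237624 260.17821782] (array([ 0.46819707, -0.14556604,  0.04449129]), np.float64(0.0007604468804277021))
scene [  6   9  17  19 177] [286.72316384 277.40677966] (array([ 0.4702713 , -0.14487035,  0.04995575]), np.float64(0.0003503178172123352))
```

```bash
python3 -m pendant '[0.0575,0.0052,0.0102,0,0,0,0.0918,0.0575,0.0052,0.0102,0,0,0,0.0918,0.0575,0.0052,0.0102,0,0,0,0.0918,0.0575,0.0052,0.0102,0,0,0,0.0918,0.0575,0.0052,0.0102,0,0,0,0.0918,0.0575,0.0052,0.0102,0,0,0,0.0918,0,0,0,0,0,0.147,0.0918,0,0,0,0,0,0.147,0.0918,0,0,0,0,0,0.147,0.0918,0,0,0.04,0,0,0,0.0918]'
python3 -m pendant '[0,0,0.05,0,0,0,0.0918,0,0,0.05,0,0,0,0.0918,0,0,0.04,0,0,0,0.0918,0,0,0.01,0,0,0,0.0918,0,0,0,0,0,0,0.0918]'
```

```text
clock: 5.2
position: [0.6336, 0.1656, 0.2018]
ee_rot: [2.657, 1.673, 0.009]
force: [-0.1, 1.3, -1.0]
width: 0.999
gripper_force: 0.0
clock: 5.82
position: [0.6317, 0.1651, 0.0499]
ee_rot: [2.656, 1.678, -0.0]
force: [-0.1, 0.8, 0.7]
width: 0.999
gripper_force: 0.0
```

```bash
python3 -m pendant '[0,0,0,0,0,0,0.045,0,0,0,0,0,0,0.045,0,0,0,0,0,0,0.045,0,0,0,0,0,0,0.045]' 30
python3 -m pendant '[0,0,-0.05,0,0,0,0.045,0,0,-0.05,0,0,0,0.045,0,0,-0.05,0,0,0,0.045,0,0,0,0,0,0,0.045]'
```

```text
clock: 6.32
position: [0.6311, 0.1655, 0.0499]
ee_rot: [-2.654, -1.679, 0.0]
force: [-5.4, 1.8, 5.1]
width: 0.617
gripper_force: 3.2
clock: 6.82
position: [0.6335, 0.1651, 0.2034]
ee_rot: [2.654, 1.678, 0.01]
force: [0.1, -0.7, -5.7]
width: 0.587
gripper_force: 30.0
```

```bash
python3 -m pendant '[0,0,0,0,0,-0.166,0.045,0,0,0,0,0,-0.166,0.045,0,0,0,0,0,-0.166,0.045,-0.0537,-0.0063,0,0,0,0,0.045,-0.0537,-0.0063,0,0,0,0,0.045,-0.0537,-0.0063,0,0,0,0,0.045,-0.0537,-0.0063,0,0,0,0,0.045,-0.0537,-0.0063,0,0,0,0,0.045,-0.0537,-0.0063,0,0,0,0,0.045,0,0,0,0,0,0,0.045]'
python3 -m pendant '[0,0,0,0,0,0,0.045]'
python3 - <<'E'
from h import *
o=observe();T=wpose(o);np.save('T3.npy',T);im=save('wrist','w3.png');save('side','s3.png');print(T.round(4),o['joints'].round(3),o['force'].round(1))
g=cv2.imread('pics/w3.png').max(2);print('rows u=317',g[80:300:4,314:320].mean(1).astype(int).tolist());print('row v=180',g[178:182,230:400:4].mean(0).astype(int).tolist())
E
```

```text
clock: 8.07
position: [0.6096, -0.1653, 0.1982]
ee_rot: [2.168, 2.272, -0.005]
force: [0.6, 1.3, -4.9]
width: 0.587
gripper_force: 30.0
clock: 8.2
position: [0.6103, -0.158, 0.1977]
ee_rot: [-2.158, -2.279, 0.002]
force: [-0.3, 1.2, -5.6]
width: 0.586
gripper_force: 30.0
[[-0.0543  0.9985 -0.0031  0.6103]
 [ 0.9985  0.0543  0.0014 -0.158 ]
 [ 0.0015 -0.003  -1.      0.1977]
 [ 0.      0.      0.      1.    ]] [-0.132  0.5    0.45   1.633 -0.241  1.067  0.443] [-0.3  1.2 -5.6]
rows u=317 [157, 157, 156, 156, 156, 157, 158, 159, 157, 157, 158, 141, 163, 169, 173, 177, 176, 176, 166, 193, 194, 196, 85, 22, 25, 27, 41, 45, 44, 44, 43, 45, 43, 43, 45, 42, 42, 42, 44, 43, 42, 45, 50, 51, 47, 47, 39, 44, 44, 42, 45, 42, 42, 41, 42]
row v=180 [190, 190, 189, 189, 190, 111, 33, 29, 27, 31, 23, 30, 30, 30, 27, 26, 30, 31, 28, 28, 29, 27, 32, 32, 31, 29, 30, 28, 28, 29, 30, 30, 30, 27, 27, 28, 59, 144, 147, 144, 145, 148, 156]
```

```bash
python3 -m pendant '[0,0.003,0.025,0,0,0,0.045,0,0,0.025,0,0,0,0.045,0,0,0.02,0,0,0,0.045,0,0,0.003,0,0,0,0.045,0,0,0,0,0,0,0.045,0,0,0,0,0,0,0.045]'
```

```text
clock: 9.05
position: [0.615, -0.1584, 0.1275]
ee_rot: [2.158, 2.281, 0.001]
force: [0.1, 0.5, -4.9]
width: 0.582
gripper_force: 30.0
```

```bash
python3 -m pendant '[0,0,0.004,0,0,0,0.045,0,0,0,0,0,0,0.045,0,0,0,0,0,0,0.045]';python3 -m pendant '[0,0,0.002,0,0,0,0.045,0,0,0,0,0,0,0.045,0,0,0,0,0,0,0.045]';python3 -m pendant '[0,0,0.0015,0,0,0,0.045,0,0,0,0,0,0,0.045,0,0,0,0,0,0,0.045]'
```

```text
clock: 9.43
position: [0.6157, -0.1585, 0.1239]
ee_rot: [2.158, 2.28, 0.003]
force: [-0.2, 2.5, 5.9]
width: 0.589
gripper_force: 30.0
clock: 9.8
position: [0.6157, -0.1585, 0.1238]
ee_rot: [2.157, 2.28, 0.005]
force: [-5.5, 4.0, 24.8]
width: 0.586
gripper_force: 30.0
clock: 10.18
position: [0.6157, -0.1585, 0.1237]
ee_rot: [2.157, 2.28, 0.006]
force: [-11.7, 6.0, 37.7]
width: 0.59
gripper_force: 30.1
```

```bash
python3 -m pendant '[0,0,-0.0035,0,0,0,0.045,0,0,0,0,0,0,0.045,0,0,0,0,0,0,0.065,0,0,0,0,0,0,0.075,0,0,0,0,0,0,0.075,0,0,0,0,0,0,0.075,0,0,0,0,0,0,0.075]'
python3 -m pendant '[0,0,-0.03,0,0,0,0.075,0,0,-0.05,0,0,0,0.0918,0,0,-0.05,0,0,0,0.0918,-0.03,0,-0.05,0,0,0,0.0918,0,0,0,0,0,0,0.0918,0,0,0,0,0,0,0.0918]'
python3 - <<'E'
from h import *
o=observe();T=wpose(o);np.save('T4.npy',T);im=save('wrist','w4.png');save('scene','c4.png');save('side','s4.png');print(T.round(4),o['joints'].round(3),o['clock'])
E
```

```text
clock: 11.05
position: [0.6143, -0.1585, 0.1224]
ee_rot: [-2.16, -2.281, 0.0]
force: [-0.8, 1.0, 0.2]
width: 0.816
gripper_force: 0.0
clock: 11.8
position: [0.6158, -0.1882, 0.302]
ee_rot: [-2.159, -2.281, -0.0]
force: [-0.2, 0.4, -0.9]
width: 1.001
gripper_force: 0.0
[[-5.470e-02  9.985e-01 -3.000e-04  6.158e-01]
 [ 9.985e-01  5.470e-02  6.000e-04 -1.882e-01]
 [ 6.000e-04 -3.000e-04 -1.000e+00  3.020e-01]
 [ 0.000e+00  0.000e+00  0.000e+00  1.000e+00]] [-0.102  0.446  0.487  1.454 -0.212  1.294  0.457] 11.8
```

View pics/w4.png

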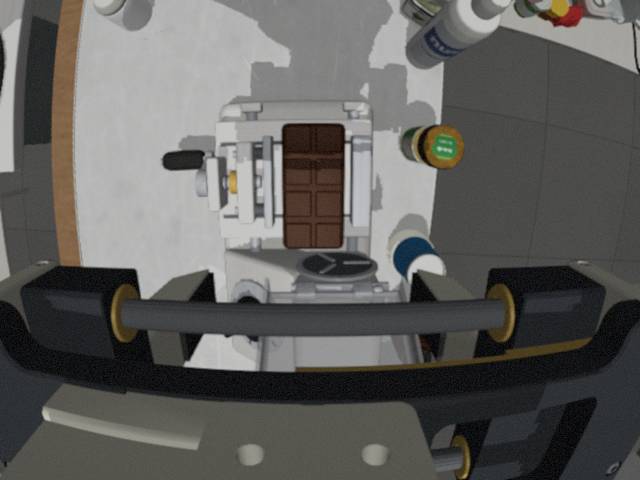

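```bash
python3 -m pendant '[0.02,-0.05,0,0,0,0,0.06,0.02,-0.05,0,0,0,0,0.06,0,0,0,0,0,0.175,0.06,0,0,0,0,0,0.175,0.06,0,0,0,0,0,0.175,0.06,0,0,0,0,0,0.175,0.06,0,0,0,0,0,0.175,0.06,0,0,0,0,0,0.175,0.06,0,0,0,0,0,0.175,0.06,0,0,0,0,0,0.175,0.06]'
python3 -m pendant '[0,0,0,0,0,0.17,0.06,0,0,0,0,0.175,0,0.06,0,0,0,0,0.175,0,0.06,0,0,0,0,0.175,0,0.06,0,0,0,0,0,0,0.06,0,0,0,0,0,0,0.06]'
cat >> h.py <<'E'
O=np.array([.6260,-.1578,0]);YAW=.057
B=R.from_euler('z',YAW).as_matrix()
sh=lambda p:B.T@(np.array(p)-O)
wo=lambda p:O+B@(np.array(p)/1000.)
def grip(c,x=-154): return wo([x,-42*np.sin(c),86+42*np.cos(c)])
def dtool(T,target,back=0.): # tool shift that brings TCP to target(+8mm) minus back along tool z
    return T[:3,:3].T@(np.array(target)-T[:3,3])+[0,0,.008-back]
E
python3 - <<'E'
from h import *
T4=np.load('T4.npy')
P=np.array([wonz(T4,*p,.138) for p in((283.5,124),(344,124),(343,247.5),(285,247.5))]);print('block shaver',sh(P.mean(0)).round(4));d=P[0]+P[1]-P[2]-P[3];print('yaw',np.arctan2(-d[0],d[1]),np.linalg.norm(d)/2)
def blob(f,x0,x1,y0,y1):
    g=cv2.imread('pics/'+f)[y0:y1,x0:x1].max(2);_,l,st,ce=cv2.connectedComponentsWithStats((g<60).astype(np.uint8));i=1+st[1:,4].argmax();return ce[i]+[x0,y0]
w=blob('w4.png',150,206,140,180);s=blob('s4.png',335,375,245,275);c=blob('c4.png',272,302,260,292)
for n,q in(('side',s),('scene',c)):
    p,e=tritwo(*wray(T4,*w),*ray(n,*q));print(n,p.round(4),e.round(4),(sh(p)*1000).round(1))
print('shaker',onz('side',428,320,.085),wonz(T4,110,5,.08))
o=observe();T=wpose(o);print(T.round(4),o['joints'].round(3))
for c in(3.6,3.69,3.78):print(grip(c),dtool(T,grip(c)).round(4))
E
```

```text
clock: 13.2
position: [0.5136, -0.1532, 0.3016]
ee_rot: [-3.122, -0.346, 0.002]
force: [0.3, 0.2, 0.2]
width: 0.653
gripper_force: 0.0
clock: 13.95
position: [0.5145, -0.1534, 0.3029]
ee_rot: [-3.019, -0.086, -0.809]
force: [-0.0, -0.4, 1.4]
width: 0.656
gripper_force: 0.0
block shaver [-1.09e-02 -1.00e-04  1.38e-01]
yaw 0.05829619761098125 0.10617197241688987
side [ 0.468  -0.1445  0.041 ] 0.0045 [-157.    22.2   41. ]
scene [ 0.4693 -0.1449  0.0506] 0.0005 [-155.7   21.8   50.6]
shaker [0.37279636 0.05255666 0.085     ] [0.37707123 0.03654429 0.08      ]
[[ 8.645e-01  5.700e-02  4.994e-01  5.145e-01]
 [ 4.930e-02 -9.984e-01  2.860e-02 -1.534e-01]
 [ 5.002e-01 -1.000e-04 -8.659e-01  3.029e-01]
 [ 0.000e+00  0.000e+00  0.000e+00  1.000e+00]] [-0.504 -0.074  0.797  2.145 -0.235  0.567 -1.042]
[ 0.47119128 -0.14801757  0.04833615] [-0.1645 -0.0078  0.207 ]
[ 0.47100272 -0.144713    0.05015905] [-0.1636 -0.0111  0.2054]
[ 0.47082425 -0.14158537  0.05227207] [-0.1625 -0.0142  0.2036]
```

```bash
python3 -m pendant '[-0.055,-0.0037,0,0,0,0,0.06,-0.055,-0.0037,0,0,0,0,0.06,-0.055,-0.0037,0,0,0,0,0.06,0,0,0.05,0,0,0,0.06,0,0,0.05,0,0,0,0.06,0,0,0.04,0,0,0,0.06,0,0,0,0,0,0,0.06,0,0,0,0,0,0,0.06]'
python3 - <<'E'
from h import *
o=observe();T=wpose(o);print(T.round(4),o['joints'].round(3));print(dtool(T,grip(3.69,-155.7)).round(4))
E
```

```text
clock: 14.95
position: [0.4095, -0.1304, 0.1701]
ee_rot: [-3.007, -0.081, -0.831]
force: [-0.5, 0.7, -0.2]
width: 0.652
gripper_force: 0.0
[[ 0.857   0.0553  0.5124  0.4095]
 [ 0.0441 -0.9984  0.034  -0.1304]
 [ 0.5135 -0.0066 -0.8581  0.1701]
 [ 0.      0.      0.      1.    ]] [-0.971 -0.202  1.282  2.56  -0.128  0.142 -1.04 ]
[-0.0109  0.0185  0.1411]
```

```bash
python3 -m pendant '[0.03,0,0,0,0,0,0.06,0,0,0,0,-0.13,0,0.06,0,0,0,0,0,0,0.06,0,0,0,0,0,0,0.06]'
python3 - <<'E'
from h import *
o=observe();T=wpose(o);print(T.round(4),o['joints'].round(3));print(dtool(T,grip(3.69,-155.7)).round(4))
E
```

```text
clock: 15.45
position: [0.4336, -0.1305, 0.1846]
ee_rot: [-3.058, -0.076, -0.635]
force: [-0.6, -0.8, -0.8]
width: 0.655
gripper_force: 0.0
[[ 0.9163  0.051   0.3973  0.4336]
 [ 0.0439 -0.9987  0.0268 -0.1305]
 [ 0.3982 -0.0071 -0.9173  0.1846]
 [ 0.      0.      0.      1.    ]] [-0.955 -0.021  1.307  2.404 -0.384  0.393 -0.836]
[-0.0214  0.0171  0.1451]
```

```bash
python3 -m pendant '[0,0.0171,0.01,0,0,0,0.06,0,0,0.035,0,0,0,0.06,-0.007,0,0.035,0,0,0,0.06,-0.007,0,0.035,0,0,0,0.06,0,0,0,0,0,0,0.06]'
python3 - <<'E'
from h import *
o=observe();T=wpose(o);print(T.round(4),o['joints'].round(3),o['force'].round(1));print(dtool(T,grip(3.69,-155.7)).round(4))
E
```

```text
clock: 16.08
position: [0.4525, -0.1357, 0.113]
ee_rot: [-3.062, -0.086, -0.623]
force: [-1.3, -0.4, 0.4]
width: 0.653
gripper_force: 0.0
[[ 0.919   0.0568  0.3902  0.4525]
 [ 0.0507 -0.9984  0.026  -0.1357]
 [ 0.3911 -0.0041 -0.9204  0.113 ]
 [ 0.      0.      0.      1.    ]] [-0.279  0.265  0.682  2.429 -1.218  0.348 -0.026] [-1.3 -0.4  0.4]
[-0.0096  0.0103  0.0721]
```

```bash
python3 -m pendant '[0,0.01,0,0,0,0,0.06,0,0,0.02,0,0,0,0.06,-0.005,0,0.015,0,0,0,0.06,0,0,0,0,0,0,0.06,0,0,0,0,0,0,0.06]'
python3 - <<'E'
from h import *
o=observe();T=wpose(o);print(T.round(4),o['joints'].round(3),o['force'].round(1));print(dtool(T,grip(3.69,-155.7)).round(4))
E
```

```text
clock: 16.7
position: [0.4629, -0.1463, 0.0844]
ee_rot: [-3.067, -0.091, -0.62]
force: [0.2, -0.0, 0.1]
width: 0.651
gripper_force: 0.0
[[ 9.200e-01  5.920e-02  3.875e-01  4.629e-01]
 [ 5.490e-02 -9.982e-01  2.240e-02 -1.463e-01]
 [ 3.882e-01  7.000e-04 -9.216e-01  8.440e-02]
 [ 0.000e+00  0.000e+00  0.000e+00  1.000e+00]] [ 0.114  0.316  0.223  2.4   -1.316  0.217  0.073] [ 0.2 -0.   0.1]
[-0.0073 -0.0012  0.0421]
```

```bash
python3 -m pendant '[0,0,0.012,0,0,0,0.06,0,0,0.012,0,0,0,0.06,-0.003,0,0.01,0,0,0,0.06,0,0,0,0,0,0,0.06]'
python3 - <<'E'
from h import *
o=observe();T=wpose(o);print(T.round(4),o['joints'].round(3),o['force'].round(1));print(dtool(T,grip(3.69,-155.7)).round(4))
E
```

```text
clock: 17.2
position: [0.4758, -0.1473, 0.0589]
ee_rot: [-3.065, -0.095, -0.596]
force: [0.1, 0.3, -0.9]
width: 0.652
gripper_force: 0.0
[[ 0.9254  0.0632  0.3737  0.4758]
 [ 0.0563 -0.998   0.0294 -0.1473]
 [ 0.3748 -0.0061 -0.9271  0.0589]
 [ 0.      0.      0.      1.    ]] [ 0.333  0.389 -0.052  2.362 -1.317  0.119  0.075] [ 0.1  0.3 -0.9]
[-0.0091 -0.0029  0.0137]
```

```bash
cat > kin.py <<'E'
import numpy as np, itertools
from scipy.optimize import least_squares
from scipy.spatial.transform import Rotation as R
D=[([-1.24359,.43521,.02497,1.57411,-.01159,1.13396,-.07509],[.26028,.56769,.23695],[-.669987,-3.06913,.002414]),
([-.704,.509,.561,1.545,-.285,1.171,-.53],[.6259,.1663,.2372],[2.654,1.681,-.002]),
([-.148,.418,.529,1.508,-.216,1.274,.407],[.5993,-.1801,.3007],[-2.221,-2.221,0]),
([-.132,.5,.45,1.633,-.241,1.067,.443],[.6103,-.158,.1977],[-2.158,-2.279,.002]),
([-.102,.446,.487,1.454,-.212,1.294,.457],[.6158,-.1882,.302],[-2.159,-2.281,0]),
([-.504,-.074,.797,2.145,-.235,.567,-1.042],[.5145,-.1534,.3029],[-3.019,-.086,-.809]),
([-.971,-.202,1.282,2.56,-.128,.142,-1.04],[.4095,-.1304,.1701],[-3.007,-.081,-.831]),
([-.955,-.021,1.307,2.404,-.384,.393,-.836],[.4336,-.1305,.1846],[-3.058,-.076,-.635]),
([-.279,.265,.682,2.429,-1.218,.348,-.026],[.4525,-.1357,.113],[-3.062,-.086,-.623]),
([.114,.316,.223,2.4,-1.316,.217,.073],[.4629,-.1463,.0844],[-3.067,-.091,-.62]),
([.333,.389,-.052,2.362,-1.317,.119,.075],[.4758,-.1473,.0589],[-3.065,-.095,-.596])]
AX='zyzyzyz'
LO=np.array([-2.62,-.44,-1.27,.08,-1.32,.12,-2.74]);HI=np.array([2.62,2.09,1.32,2.57,4.46,2,2.74])
def fk(q,P,sg):
    # translations: after j1 (3), after j3 (3), after j5 (3), after j6 xy (2: x,z merged), tool
    M=np.eye(3);p=np.array([0,0,P[0]])
    t={1:[0,P[1],0],3:[P[2],P[3],P[4]],4:[P[5],0,0],5:[0,P[6],P[7]],6:[P[8],P[9],0],7:[0,0,P[10]]}
    for i in range(7):
        M=M@R.from_euler(AX[i],sg[i]*q[i]).as_matrix()
        if i+1 in t:p=p+M@np.array(t[i+1])
    return p,M@R.from_euler('z',P[11]).as_matrix()
def res(P,sg):
    r=[]
    for q,x,w in D:
        p,M=fk(q,P,sg);r+=list((p-x)*5)+list((R.from_matrix(M).inv()*R.from_rotvec(w)).as_rotvec()*.6)
    return np.array(r)
def fit():
    best=None
    for s1,s3,s5,s7 in itertools.product((1,-1),repeat=4):
        sg=[s1,1,s3,1,s5,1,s7]
        for ph in(1.57,-1.57,0,3.1):
            f=least_squares(res,[.2,0,0,0,.4,0,0,.4,0,0,.3,ph],args=(sg,),max_nfev=60)
            if best is None or f.cost<best[0]:best=(f.cost,sg,f.x)
    return best
def ik(x,M,P,sg,q0):
    f=least_squares(lambda q:np.r_[(fk(q,P,sg)[0]-x)*5,(R.from_matrix(fk(q,P,sg)[1]).inv()*R.from_matrix(M)).as_rotvec(),.001*(q-q0)],np.clip(q0,LO+.01,HI-.01),bounds=(LO,HI))
    return f.x,np.abs(f.fun[:6]).max()
E
python3 - <<'E'
from kin import *
b=fit();print(b[0],b[1],b[2].round(4));np.savez('kin.npz',sg=b[1],P=b[2]);print(np.abs(res(b[2],b[1]).reshape(-1,6)).max(0))
E
```

```text
5.976129654745493e-06 [-1, 1, -1, 1, -1, 1, -1] [ 2.7240e-01 -3.6400e-02  2.0000e-04 -1.6400e-02  5.5710e-01  0.0000e+00
  7.8664e+00  4.2760e-01 -0.0000e+00 -7.8669e+00  3.5920e-01  1.5709e+00]
[0.00076539 0.00079359 0.00121739 0.0004364  0.00031848 0.00069421]
```

```bash
cat > plan.py <<'E'
from kin import *
from h import grip,B
k=np.load('kin.npz');P=k['P'];sg=k['sg']
def tgt(c,t,flip,x=-155.7,roll=0):
    z=B@np.array([np.sin(t),0,-np.cos(t)]);y=B@np.array([0,-1.,0])*(1 if flip else -1)
    if not flip: y=B@np.array([0,-1.,0])
    else: y=B@np.array([0,1.,0])
    X=np.cross(y,z);M=np.c_[X,y,z];return grip(c,x)+.008*z,M
E
python3 - <<'E'
from plan import *
rng=np.random.default_rng(0)
for flip in(0,1):
  for t in(22,30,40,45):
    t_=np.radians(t);out=[]
    for c in(3.2,4.7,6.28,7.85):
        best=None
        for n in range(14):
            q0=LO+(HI-LO)*rng.random(7);q0[3]=2.2;q0[1]=.2;q0[5]=.4;q0[4]=[0,3.14][n%2];q0[2]=rng.uniform(-.8,.8)
            q,e=ik(*tgt(c,t_,flip),P,sg,q0)
            m=np.minimum(q-LO,HI-q)[[0,1,2,3,4,5,6]].min()
            if e<.002 and(best is None or m>best[0]):best=(m,q)
        out.append(None if best is None else (round(best[0],3),best[1].round(2).tolist()))
    print(flip,t,*out,sep='\n  ')
E
```

```text
0
  22
  (np.float64(0.0), [0.78, 0.51, -0.57, 2.34, 1.57, 0.13, -2.74])
  (np.float64(0.161), [0.93, 0.47, -0.87, 2.33, 1.2, 0.28, -2.47])
  (np.float64(0.231), [1.13, 0.43, -0.98, 2.25, 0.74, 0.35, -1.91])
  (np.float64(0.135), [0.35, 0.37, 0.11, 2.29, -1.03, 0.25, -0.1])
0
  30
  (np.float64(0.106), [0.44, 0.48, -0.08, 2.46, 3.73, 0.33, 1.41])
  (np.float64(0.07), [0.85, 0.43, -0.71, 2.44, 2.46, 0.19, 2.58])
  (np.float64(0.0), [1.14, 0.4, -0.91, 2.35, 1.2, 0.12, -2.34])
  (np.float64(0.051), [0.5, 0.39, -0.01, 2.38, 4.41, 0.27, 0.8])
0
  40
  (np.float64(0.042), [1.08, 0.71, -0.83, 2.53, 2.91, 0.55, 2.42])
  (np.float64(0.018), [1.13, 0.64, -1.05, 2.55, 2.6, 0.54, 2.58])
  (np.float64(0.107), [1.29, 0.5, -1.04, 2.46, 2.73, 0.26, 2.52])
  (np.float64(0.112), [0.96, 0.49, -0.49, 2.46, 3.63, 0.38, 1.7])
0
  45
  (np.float64(0.002), [1.28, 0.92, -1.07, 2.56, 2.75, 0.72, 2.74])
  None
  (np.float64(0.017), [0.81, 0.38, -0.38, 2.55, 3.67, 0.51, 1.57])
  (np.float64(0.028), [0.54, 0.51, 0.09, 2.54, 3.92, 0.75, 1.43])
1
  22
  (np.float64(0.171), [0.98, 0.59, -0.84, 2.32, 1.52, 0.29, 0.4
[... 267 characters left out ...]
, 0.06])
  (np.float64(0.139), [1.06, 0.53, -1.0, 2.43, 2.0, 0.32, -0.06])
  (np.float64(0.104), [1.26, 0.47, -1.08, 2.34, 1.34, 0.22, 0.68])
  (np.float64(0.083), [1.23, 0.57, -0.96, 2.33, 1.7, 0.2, 0.45])
1
  40
  (np.float64(0.054), [1.27, 0.87, -1.12, 2.52, 2.52, 0.63, -0.26])
  (np.float64(0.024), [1.24, 0.76, -1.23, 2.55, 2.37, 0.62, -0.29])
  (np.float64(0.101), [1.19, 0.44, -0.89, 2.47, 3.09, 0.25, -1.0])
  (np.float64(0.136), [1.29, 0.63, -0.93, 2.43, 2.87, 0.31, -0.61])
1
  45
  (np.float64(0.01), [1.32, 0.98, -1.15, 2.56, 2.65, 0.75, -0.28])
  None
  (np.float64(0.054), [1.35, 0.58, -1.09, 2.52, 2.87, 0.4, -0.69])
  (np.float64(0.097), [1.46, 0.81, -1.14, 2.47, 2.68, 0.46, -0.31])
```

```bash
python3 -m pendant '[0,0,-0.04,0,0,0,0.06,0,0,-0.05,0,0,0,0.06,0.03,0,-0.03,0,-0.13,0,0.06,0.03,0,-0.03,0,-0.13,0,0.06,0.03,0,-0.03,0,-0.12,0,0.06,0,0,0,0,0,-0.17,0.06,0,0,0,0,0,-0.17,0.06,0,0,0,0,0,-0.17,0.06,0,0,0,0,0,-0.17,0.06,0,0,0,0,0,-0.17,0.06]'
python3 - <<'E'
from h import *
o=observe();T=wpose(o);print(T.round(4),o['joints'].round(3),o['force'].round(1))
E
```

```text
clock: 18.45
position: [0.5081, -0.1395, 0.2218]
ee_rot: [2.793, 1.412, 0.125]
force: [-0.8, -0.5, 0.0]
width: 0.654
gripper_force: 0.0
[[ 0.5903  0.8037  0.0756  0.5081]
 [ 0.8044 -0.5934  0.0274 -0.1395]
 [ 0.0669  0.0447 -0.9968  0.2218]
 [ 0.      0.      0.      1.    ]] [-0.251  0.269  0.559  1.921 -0.236  0.939 -0.212] [-0.8 -0.5  0. ]
```

```bash
cat >> plan.py <<'E'
def sim(q,rows,free=None):
    """rows of (dx,dy,dz,rx,ry,rz); returns joints after each row: nearest solution"""
    p,M=fk(q,P,sg);out=[]
    for r in rows:
        p=p+M@np.array(r[:3]);M=M@R.from_rotvec(r[3:6]).as_matrix()
        q,e=ik(p,M,P,sg,q);out.append(np.r_[q,e])
    return np.array(out)
E
python3 - <<'E'
from plan import *
np.set_printoptions(precision=3,suppress=True,linewidth=150)
q=np.array([-.955,-.021,1.307,2.404,-.384,.393,-.836]);print('obs end -.279 .265 .682 2.429 -1.218 .348 -.026')
print(sim(q,[[0,.0171,.01,0,0,0],[0,0,.025,0,0,0],[0,0,.02,0,0,0],[0,0,.02,0,0,0]]))
q=np.array([-.102,.446,.487,1.454,-.212,1.294,.457]);print('obs end -.504 -.074 .797 2.145 -.235 .567 -1.042')
print(sim(q,[[.02,-.05,0,0,0,0]]*2+[[0,0,0,0,0,.1745]]*9+[[0,0,0,0,.1745,0]]*3)[-1])
q=np.array([-.251,.269,.559,1.921,-.236,.939,-.212]);print('fwd')
s=sim(q,[[0,0,0,0,0,-.175]]*24);print(s[::3])
E
```

```text
obs end -.279 .265 .682 2.429 -1.218 .348 -.026
[[-0.683  0.1    1.14   2.391 -0.719  0.441 -0.467  0.   ]
 [-0.518  0.193  0.99   2.399 -0.961  0.436 -0.241  0.   ]
 [-0.426  0.253  0.897  2.404 -1.12   0.429 -0.096  0.   ]
 [-0.356  0.309  0.822  2.406 -1.268  0.425  0.038  0.   ]]
obs end -.504 -.074 .797 2.145 -.235 .567 -1.042
[-0.462 -0.068  0.759  2.145 -0.247  0.566 -1.032  0.   ]
fwd
[[-0.223  0.266  0.523  1.919 -0.223  0.937 -0.051  0.   ]
 [-0.142  0.258  0.418  1.913 -0.188  0.934  0.434  0.   ]
 [-0.063  0.254  0.318  1.907 -0.155  0.931  0.923  0.   ]
 [ 0.015  0.252  0.222  1.901 -0.124  0.93   1.415  0.   ]
 [ 0.091  0.253  0.127  1.895 -0.094  0.93   1.908  0.   ]
 [ 0.167  0.255  0.034  1.889 -0.064  0.93   2.402  0.   ]
 [ 0.588  0.301 -0.492  1.856  0.128  0.95   2.74   0.   ]
 [ 1.042  0.565 -1.27   1.828  0.629  1.138  2.74   0.044]]
```

```bash
cat >> plan.py <<'E'
def go(q,p1,M1,n):
    p,M=fk(q,P,sg);w=(R.from_matrix(M).inv()*R.from_matrix(M1)).as_rotvec();M0=R.from_matrix(M);out=[]
    for i in range(1,n+1):
        q,e=ik(p+(p1-p)*i/n,(M0*R.from_rotvec(w*i/n)).as_matrix(),P,sg,q);out.append(np.r_[q,e])
    return np.array(out)
E
python3 - <<'E'
from plan import *
np.set_printoptions(precision=2,suppress=True,linewidth=150)
q0=np.array([-.251,.269,.559,1.921,-.236,.939,-.212])
for N in(17,18,19,20,21,22):
  for t in(22,27):
    A=sim(q0,[[0,0,0,0,0,-.175]]*N);p,M=tgt(3.69,np.radians(t),1);z=M[:,2]
    C=go(A[-1,:7],p-.07*z,M,12);Dn=go(C[-1,:7],p,M,4);q=Dn[-1,:7];cs=[]
    for c in np.arange(3.9,14.5,.3):
        q,e=ik(*tgt(c,np.radians(t),1),P,sg,q);cs.append(np.r_[q,e])
    al=np.vstack([A,C,Dn,cs]);cs=np.array(cs)
    print(N,t,'errmax',al[:,7].max().round(3),'A',A[-1],'C',C[-1],'D',Dn[-1],'\n   crank err',cs[:,7].max().round(4),'min',cs[:,:7].min(0),'max',cs[:,:7].max(0),'step',np.abs(np.diff(cs[:,:7],axis=0)).max().round(2))
E
```

```text
17 22 errmax 0.048 A [ 0.19  0.26  0.    1.89 -0.05  0.93  2.57  0.  ] C [ 0.42  0.25 -0.14  2.38 -0.55  0.18  2.45  0.  ] D [ 0.36  0.42 -0.1   2.33 -0.85  0.12  2.74  0.05] 
   crank err 0.0485 min [ 0.14  0.25 -0.22  2.28 -0.9   0.12  2.62] max [ 0.59  0.45  0.18  2.38 -0.72  0.3   2.74] step 0.1
17 27 errmax 0.109 A [ 0.19  0.26  0.    1.89 -0.05  0.93  2.57  0.  ] C [ 0.65  0.26 -0.35  2.41 -0.8   0.12  2.74  0.03] D [ 0.5   0.43 -0.23  2.32 -0.81  0.12  2.74  0.11] 
   crank err 0.1089 min [ 0.4   0.27 -0.41  2.28 -0.88  0.12  2.74] max [ 0.8   0.46 -0.17  2.37 -0.67  0.15  2.74] step 0.07
18 22 errmax 0.048 A [ 0.22  0.26 -0.03  1.89 -0.04  0.93  2.73  0.  ] C [ 0.41  0.25 -0.13  2.38 -0.57  0.19  2.46  0.  ] D [ 0.36  0.42 -0.1   2.33 -0.85  0.12  2.74  0.05] 
   crank err 0.0485 min [ 0.14  0.25 -0.22  2.28 -0.9   0.12  2.62] max [ 0.59  0.45  0.18  2.38 -0.72  0.3   2.74] step 0.1
18 27 errmax 0.109 A [ 0.22  0.26 -0.03  1.89 -0.04  0.93  2.73  0.  ] C [ 0.65  0.26 -0.35  2.41 -0.8   0.12  2.74  0.03] D [ 0.5   0.43 -0.23  2.32 -0.81  0.12  2.74  0.11] 
   crank err 0.1089 
[... 1794 characters left out ...]
 [ 1.08  0.49 -1.27  2.27  1.18  0.3   0.13] max [ 1.37  0.77 -1.04  2.4   1.86  0.54  0.88] step 0.15
22 22 errmax 0.044 A [ 1.04  0.57 -1.27  1.83  0.63  1.14  2.74  0.04] C [ 0.9   0.32 -0.7   2.34  0.45  0.2   1.46  0.  ] D [ 0.8   0.5  -0.66  2.35  1.55  0.18  0.37  0.  ] 
   crank err 0.0 min [ 0.79  0.45 -1.18  2.22  0.89  0.18  0.4 ] max [ 1.28  0.61 -0.66  2.35  1.54  0.47  1.13] step 0.15
22 27 errmax 0.044 A [ 1.04  0.57 -1.27  1.83  0.63  1.14  2.74  0.04] C [ 1.08  0.36 -0.87  2.41  1.26  0.12  0.7   0.  ] D [ 1.1   0.67 -1.04  2.39  1.88  0.43  0.13  0.  ] 
   crank err 0.0 min [ 1.08  0.49 -1.27  2.27  1.18  0.3   0.13] max [ 1.37  0.77 -1.04  2.4   1.86  0.54  0.88] step 0.15
```

```bash
python3 -m pendant '[0,0,0,0,0,-0.175,0.06,0,0,0,0,0,-0.175,0.06,0,0,0,0,0,-0.175,0.06,0,0,0,0,0,-0.175,0.06,0,0,0,0,0,-0.175,0.06,0,0,0,0,0,-0.175,0.06,0,0,0,0,0,-0.175,0.06,0,0,0,0,0,-0.175,0.06,0,0,0,0,0,-0.175,0.06,0,0,0,0,0,-0.175,0.06]' >/dev/null
python3 -m pendant '[0,0,0,0,0,-0.175,0.06,0,0,0,0,0,-0.175,0.06,0,0,0,0,0,-0.175,0.06,0,0,0,0,0,-0.175,0.06,0,0,0,0,0,-0.175,0.06,0,0,0,0,0,-0.175,0.06,0,0,0,0,0,-0.175,0.06,0,0,0,0,0,-0.12,0.06,0,0,0,0,0,-0.05,0.06,0,0,0,0,0,-0.05,0.06]'
python3 -m pendant '[0,0,0,0,0,-0.05,0.06,0,0,0,0,0,-0.05,0.06,0,0,0,0,0,-0.05,0.06,0,0,0,0,0,-0.05,0.06,0,0,0,0,0,-0.05,0.06,0,0,0,0,0,-0.05,0.06,0,0,0,0,0,-0.05,0.06,0,0,0,0,0,-0.05,0.06,0,0,0,0,0,-0.05,0.06,0,0,0,0,0,0,0.06]'
cat >> plan.py <<'E'
from h import observe,wpose,sh
def rows(T,p1,M1,nt,nr):
    """tool-frame plan: rotate about TCP first in nr rows, then shift in the new axes in nt rows"""
    w=R.from_matrix(T[:3,:3].T@M1).as_rotvec();d=M1.T@(p1-T[:3,3]);return w/max(nr,1),d/max(nt,1),d
E
python3 - <<'E'
from plan import *
np.set_printoptions(precision=4,suppress=True,linewidth=150)
o=observe();T=wpose(o);print(T.round(3),o['joints'].round(3))
t=np.radians(25);p,M=tgt(3.69,t,1)
w,d,_=rows(T,p-.07*M[:,2],M,1,1);print('rot tot',w,np.linalg.norm(w),'shift',d, 'world shift in current tool axes',T[:3,:3].T@(p-.07*M[:,2]-T[:3,3]))
q=o['joints']
a=go(q,p-.07*M[:,2],M,14);print(a[::2]);print(go(a[-1,:7],p,M,4))
E
```

```text
clock: 20.95
position: [0.508, -0.1396, 0.2215]
ee_rot: [-1.45, 2.698, -0.018]
force: [0.5, -0.9, -0.8]
width: 0.652
gripper_force: 0.0
clock: 22.2
position: [0.508, -0.14, 0.2206]
ee_rot: [-2.015, 2.312, -0.043]
force: [0.2, 0.4, 0.5]
width: 0.654
gripper_force: 0.0
[[-0.135 -0.988  0.074  0.508]
 [-0.99   0.138  0.027 -0.14 ]
 [-0.037 -0.069 -0.997  0.221]
 [ 0.     0.     0.     1.   ]] [ 1.011  0.484 -1.119  1.826  0.472  1.058  2.735]
rot tot [ 0.2673 -0.286   1.3557] 1.4110491805712377 shift [ 0.1073 -0.0026  0.076 ] world shift in current tool axes [0.0192 0.0711 0.1089]
[[ 1.0323  0.4706 -1.1057  1.8614  0.4488  0.9996  2.6679  0.    ]
 [ 1.0687  0.4425 -1.0757  1.9348  0.4039  0.877   2.5352  0.    ]
 [ 1.0946  0.4138 -1.0393  2.0123  0.362   0.7481  2.4017  0.    ]
 [ 1.1045  0.3855 -0.9933  2.093   0.3243  0.6135  2.2639  0.    ]
 [ 1.0907  0.3584 -0.9313  2.1762  0.2928  0.473   2.1171  0.    ]
 [ 1.0396  0.3325 -0.8409  2.2615  0.2687  0.3257  1.9571  0.    ]
 [ 0.9267  0.3077 -0.6977  2.3495  0.2435  0.1696  1.7878  0.    ]]
[[ 0.9359  0.3795 -0.7415  2.3894  1.1771  0.12    0.7616  0.    ]
 [ 0.9727  0.4541 -0.8156  2.3855  1.5403  0.1848  0.4083  0.    ]
 [ 1.0008  0.5318 -0.881   2.3802  1.699   0.2632  0.2627  0.    ]
 [ 1.0073  0.6015 -0.9163  2.3745  1.7943  0.3301  0.1816  0.    ]]
```

```bash
python3 -m pendant '[0,0,0,0.0334,-0.0358,0.1695,0.06,0,0,0,0.0334,-0.0358,0.1695,0.06,0,0,0,0.0334,-0.0358,0.1695,0.06,0,0,0,0.0334,-0.0358,0.1695,0.06,0,0,0,0.0334,-0.0358,0.1695,0.06,0,0,0,0.0334,-0.0358,0.1695,0.06,0,0,0,0.0334,-0.0358,0.1695,0.06,0,0,0,0.0334,-0.0358,0.1695,0.06,0,0,0,0,0,0,0.06]' >/dev/null
python3 -m pendant '[0.0215,0,0.0152,0,0,0,0.06,0.0215,0,0.0152,0,0,0,0.06,0.0215,0,0.0152,0,0,0,0.06,0.0215,0,0.0152,0,0,0,0.06,0.0215,0,0.0152,0,0,0,0.06,0,0,0,0,0,0,0.06]'
cat > st.py <<'E'
from plan import *
import sys
np.set_printoptions(precision=4,suppress=True,linewidth=150)
o=observe();T=wpose(o);print('clk',o['clock'],'j',o['joints'].round(3),'f',o['force'].round(1),'w',round(o['width'],3))
c=float(sys.argv[1]);t=np.radians(25);p,M=tgt(c,t,1)
w,d,_=rows(T,p,M,1,1);print('rot',w,'shift',d)
print('grasp pt shaver',(sh(T[:3,3]-.008*T[:3,2])*1000).round(1))
if len(sys.argv)>2:print(go(o['joints'],p,M,int(sys.argv[2])))
E
python3 st.py 3.69 8
```

```text
clock: 24.08
position: [0.4472, -0.1455, 0.1136]
ee_rot: [-0.08, 2.706, 0.01]
force: [0.3, -0.3, 0.3]
width: 0.655
gripper_force: 0.0
clk 24.075 j [ 0.945  0.31  -0.736  2.373  0.552  0.138  1.375] f [ 0.3 -0.3  0.3] w 0.655
rot [-0.0043 -0.0023  0.0032] shift [ 0.0067 -0.0006  0.0748]
grasp pt shaver [-181.2   22.5  120.8]
[[ 0.9133  0.3315 -0.7094  2.3778  0.7189  0.12    1.2079  0.    ]
 [ 0.9133  0.3618 -0.7208  2.3801  1.0005  0.12    0.9293  0.    ]
 [ 0.8975  0.3873 -0.712   2.3827  1.2426  0.12    0.6894  0.    ]
 [ 0.8942  0.4167 -0.7184  2.3839  1.4675  0.1336  0.4681  0.    ]
 [ 0.9326  0.4623 -0.7791  2.3817  1.6141  0.1815  0.3302  0.    ]
 [ 0.9576  0.5058 -0.8237  2.3798  1.7033  0.2265  0.2499  0.    ]
 [ 0.9727  0.5467 -0.8556  2.3781  1.7676  0.2674  0.1944  0.    ]
 [ 0.9815  0.5854 -0.8788  2.3762  1.8187  0.3048  0.1524  0.    ]]
```

Now the slow descent onto the handle.

```bash
python3 -m pendant '[0.001,0,0.0075,0,0,0,0.06,0.001,0,0.0075,0,0,0,0.06,0.001,0,0.0075,0,0,0,0.06,0.001,0,0.0075,0,0,0,0.06,0.001,0,0.0075,0,0,0,0.06,0.001,0,0.0075,0,0,0,0.06,0.001,0,0.0075,0,0,0,0.06,0,0,0.01,0,0,0,0.06,0,0,0.01,0,0,0,0.06,0,0,0,0,0,0,0.06]' ; python3 st.py 3.69
python3 - <<'E'
from h import *
a=save('side','s5.png')[205:305,305:415];b=save('scene','c5.png')[220:310,240:350]
m=np.zeros((400,800,3),np.uint8);m[:400,:395]=cv2.resize(a,(395,400)[::1]);m[:400,405:800]=cv2.resize(b,(395,400));cv2.imwrite('pics/m5.png',m[:,:,::-1])
E
```

```text
clock: 25.32
position: [0.4731, -0.1451, 0.0461]
ee_rot: [-0.075, 2.704, 0.009]
force: [-0.8, 0.4, -0.4]
width: 0.655
gripper_force: 0.0
clk 25.325 j [ 0.945  0.556 -0.832  2.378  1.831  0.275  0.127] f [-0.8  0.4 -0.4] w 0.655
rot [-0.006   0.0001 -0.    ] shift [0.0017 0.0005 0.0027]
grasp pt shaver [-155.3   21.4   53.4]
```

View pics/m5.png

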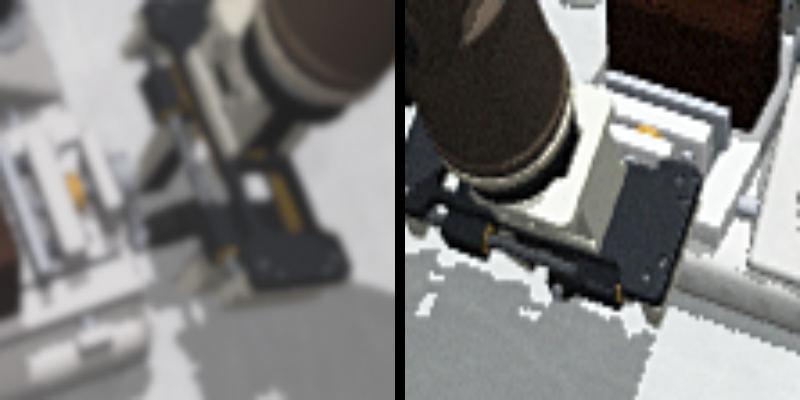

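```bash
python3 -m pendant '[0.001,0,0.003,0,0,0,0.045,0,0,0,0,0,0,0.03,0,0,0,0,0,0,0.015,0,0,0,0,0,0,0.015,0,0,0,0,0,0,0.015,0,0,0,0,0,0,0.015]' 25; python3 st.py 3.69
```

```text
clock: 26.18
position: [0.4725, -0.1446, 0.043]
ee_rot: [-0.075, 2.704, 0.01]
force: [-1.7, -1.7, 1.7]
width: 0.23
gripper_force: 25.0
clk 26.175 j [ 0.95   0.569 -0.842  2.381  1.856  0.288  0.104] f [-1.7 -1.7  1.7] w 0.23
rot [-0.0055  0.0004 -0.0005] shift [-0.0001 -0.      0.0001]
grasp pt shaver [-155.9   22.    50.2]
```

Run:
```python
from plan import *
c=3.69+.35*np.arange(30);s,k=np.sin(25*np.pi/180),np.cos(25*np.pi/180)
dy=-.042*np.diff(np.sin(c));dz=.042*np.diff(np.cos(c))
for i in range(0,29,10):print(','.join(f'{-s*z:.4f},{y:.4f},{-k*z:.4f},0,0,0,0.015' for y,z in zip(dy[i:i+10],dz[i:i+10])))
q=observe()['joints'];Q=[q]
for a in c[1:]:q=ik(*tgt(a,np.radians(25),1),P,sg,q)[0];Q.append(q)
print(np.abs(np.diff(Q,axis=0)).max(0))
```

```text
-0.0041,0.0110,-0.0088,0,0,0,0.015,-0.0054,0.0070,-0.0116,0,0,0,0.015,-0.0061,0.0021,-0.0131,0,0,0,0.015,-0.0061,-0.0029,-0.0130,0,0,0,0.015,-0.0053,-0.0077,-0.0113,0,0,0,0.015,-0.0038,-0.0115,-0.0082,0,0,0,0.015,-0.0019,-0.0139,-0.0041,0,0,0,0.015,0.0002,-0.0146,0.0004,0,0,0,0.015,0.0023,-0.0136,0.0049,0,0,0,0.015,0.0041,-0.0109,0.0089,0,0,0,0.015
0.0055,-0.0069,0.0117,0,0,0,0.015,0.0061,-0.0020,0.0131,0,0,0,0.015,0.0060,0.0031,0.0130,0,0,0,0.015,0.0052,0.0078,0.0112,0,0,0,0.015,0.0038,0.0116,0.0081,0,0,0,0.015,0.0019,0.0139,0.0040,0,0,0,0.015,-0.0002,0.0146,-0.0005,0,0,0,0.015,-0.0024,0.0135,-0.0050,0,0,0,0.015,-0.0042,0.0108,-0.0089,0,0,0,0.015,-0.0055,0.0068,-0.0118,0,0,0,0.015
-0.0061,0.0019,-0.0131,0,0,0,0.015,-0.0060,-0.0032,-0.0129,0,0,0,0.015,-0.0052,-0.0079,-0.0112,0,0,0,0.015,-0.0037,-0.0116,-0.0080,0,0,0,0.015,-0.0018,-0.0140,-0.0039,0,0,0,0.015,0.0003,-0.0146,0.0006,0,0,0,0.015,0.0024,-0.0135,0.0051,0,0,0,0.015,0.0042,-0.0107,0.0090,0,0,0,0.015,0.0055,-0.0067,0.0118,0,0,0,0.015
[0.10301172 0.05248329 0.108463   0.02376451 0.20894077 0.04984753
 0.21774333]
```

```bash
python3 -m pendant '[-0.0041,0.0110,-0.0088,0,0,0,0.015,-0.0054,0.0070,-0.0116,0,0,0,0.015,-0.0061,0.0021,-0.0131,0,0,0,0.015,-0.0061,-0.0029,-0.0130,0,0,0,0.015,-0.0053,-0.0077,-0.0113,0,0,0,0.015,-0.0038,-0.0115,-0.0082,0,0,0,0.015,-0.0019,-0.0139,-0.0041,0,0,0,0.015,0.0002,-0.0146,0.0004,0,0,0,0.015,0.0023,-0.0136,0.0049,0,0,0,0.015,0.0041,-0.0109,0.0089,0,0,0,0.015]' 25; python3 st.py 7.19
```

```text
clock: 27.42
position: [0.4758, -0.2007, 0.1041]
ee_rot: [-0.073, 2.703, 0.007]
force: [0.2, -1.2, 3.2]
width: 0.231
gripper_force: 25.0
clk 27.425 j [ 1.204  0.493 -0.981  2.262  0.978  0.285  1.086] f [ 0.2 -1.2  3.2] w 0.231
rot [-0.0078  0.0012 -0.0012] shift [-0.0003  0.0012 -0.0005]
grasp pt shaver [-155.8  -34.2  111.3]
```

Tracks well; force is tangential and about 3.4 N, as expected.

```bash
python3 -m pendant '[0.0055,-0.0069,0.0117,0,0,0,0.015,0.0061,-0.0020,0.0131,0,0,0,0.015,0.0060,0.0031,0.0130,0,0,0,0.015,0.0052,0.0078,0.0112,0,0,0,0.015,0.0038,0.0116,0.0081,0,0,0,0.015,0.0019,0.0139,0.0040,0,0,0,0.015,-0.0002,0.0146,-0.0005,0,0,0,0.015,-0.0024,0.0135,-0.0050,0,0,0,0.015,-0.0042,0.0108,-0.0089,0,0,0,0.015,-0.0055,0.0068,-0.0118,0,0,0,0.015]'
python3 -m pendant '[-0.0061,0.0019,-0.0131,0,0,0,0.015,-0.0060,-0.0032,-0.0129,0,0,0,0.015,-0.0052,-0.0079,-0.0112,0,0,0,0.015,-0.0037,-0.0116,-0.0080,0,0,0,0.015]'; python3 st.py 12.09
```

```text
clock: 28.68
position: [0.4714, -0.1273, 0.0667]
ee_rot: [-0.075, 2.706, 0.01]
force: [1.2, -5.1, -3.1]
width: 0.231
gripper_force: 25.0
clock: 29.18
position: [0.4725, -0.1494, 0.117]
ee_rot: [-0.074, 2.706, 0.008]
force: [21.4, -10.2, -34.1]
width: 0.237
gripper_force: 25.0
clk 29.175 j [ 1.124  0.425 -1.006  2.307  0.997  0.286  0.939] f [ 21.4 -10.2 -34.1] w 0.237
rot [-0.0071 -0.0016 -0.0009] shift [-0.0001  0.0021  0.001 ]
grasp pt shaver [-156.2   17.2  124.2]
```

```bash
python3 -m pendant '[0,0,0,0,0,0,0.015,0,0,0,0,0,0,0.015]'; python3 st.py 12.09
```

```text
clock: 29.42
position: [0.4726, -0.1497, 0.1168]
ee_rot: [-0.072, 2.705, 0.007]
force: [4.2, -6.1, -6.2]
width: 0.231
gripper_force: 25.0
clk 29.425 j [ 1.123  0.425 -1.005  2.307  1.001  0.285  0.934] f [ 4.2 -6.1 -6.2] w 0.231
rot [-0.0076 -0.0008 -0.0021] shift [-0.      0.0024  0.0008]
grasp pt shaver [-156.1   16.9  124.1]
```

```bash
python3 -m pendant '[-0.0012,-0.0068,-0.0025,0,0,0,0.015,-0.0006,-0.0072,-0.0014,0,0,0,0.015,-0.0001,-0.0073,-0.0003,0,0,0,0.015,0.0004,-0.0073,0.0009,0,0,0,0.015,0.0010,-0.0070,0.0020,0,0,0,0.015,0,0,0,0,0,0,0.015]';python3 st.py 12.965
python3 -m pendant '[0.0014,-0.0065,0.0031,0,0,0,0.015,0.0019,-0.0057,0.0040,0,0,0,0.015,0.0023,-0.0050,0.0049,0,0,0,0.015,0,0,0,0,0,0,0.015,0,0,0,0,0,0,0.015]'; python3 st.py 13.49
python3 - <<'E'
from h import *
save('scene','c6.png');save('side','s6.png')
E
```

```text
clock: 30.18
position: [0.4745, -0.1829, 0.1181]
ee_rot: [-0.076, 2.704, 0.012]
force: [7.9, 1.8, -10.5]
width: 0.233
gripper_force: 25.0
clk 30.175 j [ 1.239  0.48  -1.067  2.266  0.955  0.328  1.071] f [  7.9   1.8 -10.5] w 0.233
rot [-0.004  -0.0002  0.0001] shift [-0.      0.0001  0.0008]
grasp pt shaver [-156.   -16.4  125.4]
clock: 30.8
position: [0.4756, -0.2007, 0.105]
ee_rot: [-0.076, 2.704, 0.011]
force: [6.1, 3.9, -6.0]
width: 0.231
gripper_force: 25.0
clk 30.8 j [ 1.232  0.509 -1.019  2.258  0.998  0.309  1.072] f [ 6.1  3.9 -6. ] w 0.231
rot [-0.0048 -0.0002 -0.0001] shift [0.0001 0.0007 0.0009]
grasp pt shaver [-156.   -34.2  112.2]
```

Run:
```python
from plan import *
np.set_printoptions(precision=3,suppress=True,linewidth=150)
q=observe()['joints'];T=wpose(observe())
a=sim(q,[[0,0,-.03,0,0,0]]*5);print(a)
def down(x,y,z):
    Y=B@np.array([0,1.,0]);Z=np.array([0,0,-1.]);from h import wo
    return wo([x,y,z]),np.c_[np.cross(Y,Z),Y,Z]
q=a[-1,:7]
for v in([-150,-60,350],[-60,-120,390],[0,-143,390],[0,-143,323]):
    b=go(q,*down(*v),6);print(v,b[-1],np.abs(np.diff(b[:,:7],axis=0)).max(0));q=b[-1,:7]
for g in(1.95,1.5,1.1,.7,.4,.0):
    b=go(q,*down(0,-78+176*np.cos(g),160+176*np.sin(g)),6);print(g,b[-1]);q=b[-1,:7]
```

```text
[[ 1.376  0.498 -1.177  2.248  0.886  0.385  1.188  0.   ]
 [ 1.487  0.454 -1.27   2.236  0.714  0.423  1.359  0.   ]
 [ 1.56   0.35  -1.27   2.222  0.393  0.428  1.676  0.   ]
 [ 1.646  0.244 -1.27   2.202  0.083  0.473  1.991  0.   ]
 [ 1.749  0.133 -1.27   2.178 -0.184  0.556  2.271  0.   ]]
[-150, -60, 350] [ 1.078  0.362 -1.004  1.566  0.309  1.385  1.673  0.   ] [0.123 0.051 0.053 0.108 0.11  0.142 0.137]
[-60, -120, 390] [ 0.903  0.532 -0.929  1.224  0.418  1.579  1.678  0.   ] [0.03  0.028 0.013 0.062 0.019 0.034 0.006]
[0, -143, 390] [ 0.786  0.639 -0.883  1.032  0.481  1.658  1.686  0.   ] [0.019 0.018 0.008 0.034 0.011 0.014 0.003]
[0, -143, 323] [ 0.817  0.662 -0.882  1.169  0.495  1.52   1.654  0.   ] [0.006 0.005 0.001 0.024 0.004 0.023 0.005]
1.95 [ 0.817  0.662 -0.882  1.167  0.495  1.521  1.654  0.   ]
1.5 [ 0.76   0.602 -0.906  1.246  0.463  1.502  1.544  0.   ]
1.1 [ 0.702  0.575 -0.92   1.344  0.452  1.438  1.432  0.   ]
0.7 [ 0.641  0.58  -0.919  1.452  0.464  1.338  1.322  0.   ]
0.4 [ 0.6    0.605 -0.906  1.53   0.491  1.248  1.25   0.   ]
0.0 [ 0.562  0.662 -0.872  1.619  0.549  1.124  1.177  0.   ]
```

```bash
python3 -m pendant '[0,0,0,0,0,0,0.03,0,0,0,0,0,0,0.05,0,0,0,0,0,0,0.06,0,0,-0.015,0,0,0,0.06,0,0,-0.02,0,0,0,0.06,0,0,-0.02,0,0,0,0.06,0,0,-0.02,0,0.145,0,0.06,0,0,-0.02,0,0.145,0,0.06,0,0,-0.02,0,0.145,0,0.06,0,0,-0.04,0,0,0,0.06]'
python3 -m pendant '[0,0,-0.05,0,0,0,0.04,0,0,-0.05,0,0,0,0.04,0,0,-0.05,0,0,0,0.04,0,0,0,0,0,0,0.04]'
python3 - <<'E'
from plan import *
from h import *
o=observe();T=wpose(o);print(T.round(4),o['joints'].round(3),o['clock'],'shaver',sh(T[:3,3]))
a=save('side','s7.png')[140:320,210:390];b=save('scene','c7.png')[140:320,255:435]
m=np.zeros((400,800,3),np.uint8);m[:,:400]=cv2.resize(a,(400,400),interpolation=2);m[:,400:]=cv2.resize(b,(400,400),interpolation=2);cv2.imwrite('pics/m7.png',m[:,:,::-1])
E
```

```text
clock: 32.15
position: [0.4361, -0.2009, 0.2525]
ee_rot: [0.09, -3.138, 0.005]
force: [0.6, -0.3, -0.2]
width: 0.651
gripper_force: 0.0
clock: 32.65
position: [0.4363, -0.2014, 0.4055]
ee_rot: [-0.084, 3.135, -0.013]
force: [0.4, -0.3, -1.2]
width: 0.436
gripper_force: 0.0
[[-0.9985 -0.0537  0.0056  0.4363]
 [-0.0538  0.9985 -0.0079 -0.2014]
 [-0.0052 -0.0082 -1.      0.4055]
 [ 0.      0.      0.      1.    ]] [ 1.268  0.276 -1.195  1.563  0.265  1.472  1.685] 32.65 shaver [-0.19189174 -0.03272612  0.40550716]
```

View pics/m7.png

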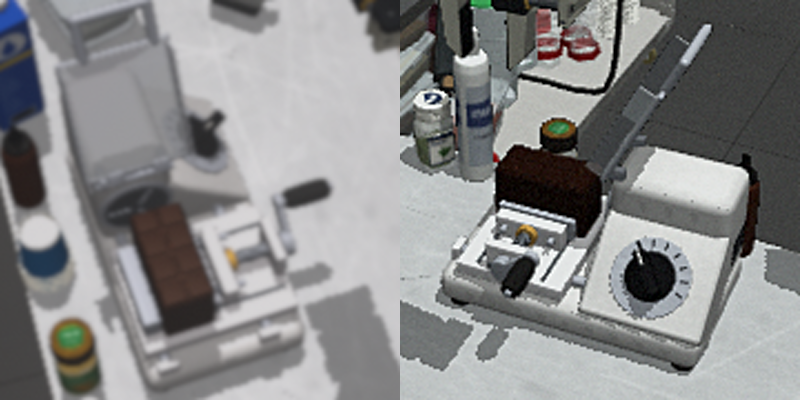

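Run:
```python
from plan import *
from h import *
def plane(n,u,v,x):
    e,d=ray(n,u,v);e=sh(e);d=B.T@d;return e+d*(x/1000-e[0])/d[0]
M=lambda u,v:(255+(u-400)/2.2222,140+v/2.2222)
for uv,x in(((668,72),-34),((688,52),0),((707,30),34)):
    p=plane('scene',*M(*uv),x)*1000;print(p.round(1),np.hypot(p[1]+78,p[2]-168),np.arctan2(p[2]-168,p[1]+78))
for g in(1.8,1.9,2.0,2.1):print(g,[np.round((proj('scene',wo([x,-78+176*np.cos(g),168+176*np.sin(g)]))-[255,140])*2.222+[400,0]).tolist()+np.round((proj('side',wo([x,-78+176*np.cos(g),168+176*np.sin(g)]))-[210,140])*2.222).tolist() for x in(-34,34)])
```

```text
[ -34.  -142.   308.9] 154.75210668716826 1.9974350646089503
[  -0.  -150.4  313.8] 162.7787053800116 2.0316166144837635
[  34.  -158.1  321.5] 173.16506706106696 2.051808332183855
1.8 [[645.0, 39.0, 156.0, 22.0], [669.0, 6.0, 82.0, 42.0]]
1.9 [[662.0, 47.0, 150.0, 11.0], [685.0, 14.0, 76.0, 31.0]]
2.0 [[678.0, 57.0, 145.0, 1.0], [701.0, 23.0, 72.0, 21.0]]
2.1 [[694.0, 67.0, 140.0, -6.0], [715.0, 33.0, 68.0, 14.0]]
```

```bash
python3 -m pendant '[-0.048,-0.0315,0.001,0,0,0,0.05,-0.048,-0.0315,0.001,0,0,0,0.05,-0.048,-0.0315,0.001,0,0,0,0.05,-0.048,-0.0315,0.001,0,0,0,0.05,0,0,0.03,0,0,0,0.05,0,0,0.03,0,0,0,0.05,0,0,0.025,0,0,0,0.05,0,0,0,0,0,0,0.05]'
python3 -m pendant '[0,0,0,0,0,0,0.018,0,0,0,0,0,0,0.018,0,0,0,0,0,0,0.018]' 5
python3 - <<'E'
from plan import *
o=observe();T=wpose(o);print(sh(T[:3,3])*1000,o['width'],o['joints'].round(2))
g=np.linspace(2.05,.3,13);y=.176*np.diff(np.cos(g));z=-.176*np.diff(np.sin(g))
print(','.join(f'0,{a:.4f},{b:.4f},0,0,0,0.018' for a,b in zip(y,z)))
E
```

```text
clock: 33.75
position: [0.6319, -0.3177, 0.31]
ee_rot: [0.086, -3.135, 0.006]
force: [-0.6, -0.8, -0.2]
width: 0.544
gripper_force: 0.0
clock: 34.12
position: [0.6337, -0.3174, 0.3147]
ee_rot: [-0.085, 3.139, -0.009]
force: [0.4, -0.7, 0.6]
width: 0.265
gripper_force: 0.0
[  -1.45184869 -159.73052824  314.73162038] 0.26542377708652004 [ 0.88  0.71 -1.    1.16  0.59  1.54  1.62]
0,0.0236,-0.0101,0,0,0,0.018,0,0.0248,-0.0066,0,0,0,0.018,0,0.0255,-0.0029,0,0,0,0.018,0,0.0256,0.0008,0,0,0,0.018,0,0.0252,0.0045,0,0,0,0.018,0,0.0243,0.0081,0,0,0,0.018,0,0.0229,0.0116,0,0,0,0.018,0,0.0210,0.0148,0,0,0,0.018,0,0.0186,0.0177,0,0,0,0.018,0,0.0158,0.0202,0,0,0,0.018,0,0.0127,0.0223,0,0,0,0.018,0,0.0093,0.0239,0,0,0,0.018
```

```bash
python3 -m pendant '[0,0.0118,-0.0052,0,0,0,0.018,0,0.0118,-0.0049,0,0,0,0.018,0,0.0124,-0.0036,0,0,0,0.018,0,0.0124,-0.003,0,0,0,0.018]'
python3 -m pendant '[0,0.0128,-0.0018,0,0,0,0.018,0,0.0127,-0.0011,0,0,0,0.018,0,0.0128,0.0001,0,0,0,0.018,0,0.0128,0.0007,0,0,0,0.018]'
python3 -m pendant '[0,0.0126,0.0019,0,0,0,0.018,0,0.0126,0.0026,0,0,0,0.018,0,0.0122,0.0036,0,0,0,0.018,0,0.0121,0.0045,0,0,0,0.018]'
python3 - <<'E'
from plan import *
from h import *
o=observe();T=wpose(o);print(sh(T[:3,3])*1000,o['width'],o['joints'].round(2))
a=save('side','s8.png')[140:320,210:390];b=save('scene','c8.png')[140:320,255:435]
m=np.zeros((400,800,3),np.uint8);m[:,:400]=cv2.resize(a,(400,400),interpolation=2);m[:,400:]=cv2.resize(b,(400,400),interpolation=2);cv2.imwrite('pics/m8.png',m[:,:,::-1])
E
```

```text
clock: 34.62
position: [0.6308, -0.2677, 0.3309]
ee_rot: [-0.086, 3.139, -0.008]
force: [0.1, -1.1, 1.7]
width: 0.197
gripper_force: 0.7
clock: 35.12
position: [0.6279, -0.217, 0.332]
ee_rot: [-0.085, 3.14, -0.008]
force: [-0.0, 0.4, 0.8]
width: 0.197
gripper_force: 0.4
clock: 35.62
position: [0.6252, -0.1678, 0.3189]
ee_rot: [-0.085, 3.14, -0.008]
force: [0.6, 0.7, 0.1]
width: 0.195
gripper_force: 0.3
[ -1.33019273  -9.91386483 318.91826631] 0.1945456931566094 [ 0.77  0.62 -1.04  1.33  0.53  1.48  1.39]
```

View pics/m8.png

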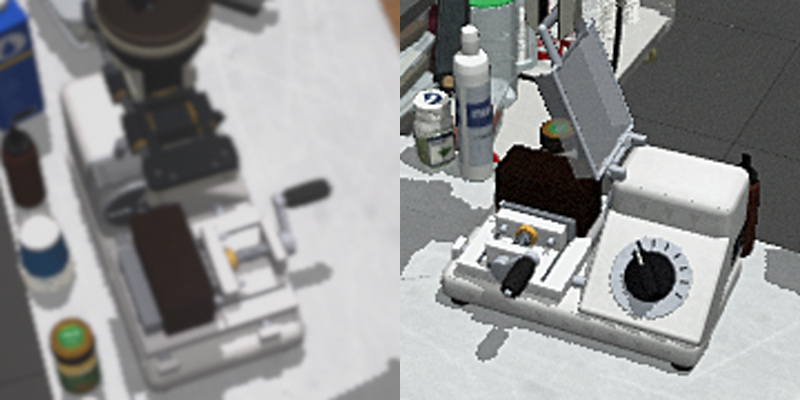

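```bash
python3 -m pendant '[0,0.0115,0.0055,0,0,0,0.018,0,0.0114,0.0061,0,0,0,0.018,0,0.0107,0.0071,0,0,0,0.018,0,0.0103,0.0077,0,0,0,0.018,0,0.0096,0.0086,0,0,0,0.018,0,0.0090,0.0091,0,0,0,0.018,0,0.0158,0.0202,0,0,0,0.018,0,0.0127,0.0223,0,0,0,0.018,0,0.0093,0.0239,0,0,0,0.018,0,0,0,0,0,0,0.018]'
python3 -m pendant '[0,0,0,0,0,0,0.05,0,0,0,0,0,0,0.05,0,0.005,-0.02,0,0,0,0.06,0,0,-0.04,0,0,0,0.06,0,0,-0.05,0,0,0,0.06,0,0,-0.05,0,0,0,0.06]'
python3 - <<'E'
from plan import *
from h import *
o=observe();T=wpose(o);print(sh(T[:3,3])*1000,o['joints'].round(3).tolist())
a=save('side','s9.png')[140:320,210:390];b=save('scene','c9.png')[140:320,255:435]
m=np.zeros((400,800,3),np.uint8);m[:,:400]=cv2.resize(a,(400,400),interpolation=2);m[:,400:]=cv2.resize(b,(400,400),interpolation=2);cv2.imwrite('pics/m9.png',m[:,:,::-1])
E
```

```text
clock: 36.98
position: [0.6188, -0.0684, 0.2065]
ee_rot: [0.087, -3.138, 0.008]
force: [0.2, -0.1, 0.7]
width: 0.196
gripper_force: 0.0
clock: 37.72
position: [0.6193, -0.0625, 0.3718]
ee_rot: [-0.086, 3.138, -0.007]
force: [0.8, -0.3, -0.6]
width: 0.654
gripper_force: 0.0
[ -1.21395233  95.54590001 371.81922649] [0.631, 0.552, -1.065, 1.301, 0.482, 1.552, 1.254]
```

View pics/m9.png

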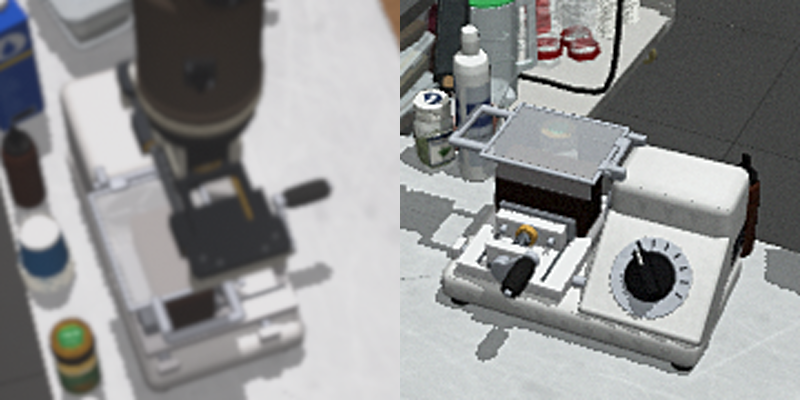

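Run:
```python
from plan import *
from h import *
c=cv2.imread('pics/c9.png');g=c.max(2)
x0,x1,y0,y1=345,392,240,285
_,l,st,ce=cv2.connectedComponentsWithStats((g[y0:y1,x0:x1]<70).astype(np.uint8));i=1+st[1:,4].argmax()
cn=cv2.findContours((l==i).astype(np.uint8),0,2)[0][0];print(st[i],ce[i]+[x0,y0],cv2.fitEllipse(cn))
for r in g[248:278,352:384]:print(' '.join('%3d'%v for v in r))
s=cv2.imread('pics/side0.png').max(2);x0,x1,y0,y1=288,318,180,218
_,l,st,cs=cv2.connectedComponentsWithStats((s[y0:y1,x0:x1]<70).astype(np.uint8));i2=1+st[1:,4].argmax();print(st[i2],cs[i2]+[x0,y0])
p,e=tri('scene',ce[i]+[345,240],'side',cs[i2]+[x0,y0]);print(p,e,sh(p)*1000)
# guard bar check
e,d=ray('scene',289.6,196.);e=sh(e);d=B.T@d;print('bar on x=0',(e-d*e[0]/d[0])*1000)
```

```text
[ 11   9  23  27 413] [366.89588378 263.98789346] ((21.901473999023438, 23.655529022216797), (21.325529098510742, 24.368698120117188), 170.0179901123047)
220 219 218 220 224 224 227 224 215 153  87 214 198 191 193 191 140  74 203 196 198 203 206 209 222 233 228 229 227 226 226 228
221 217 218 222 225 224 211 206 193  79  10 135 211 196 199 198 135  95 202 196 196 201 196 115 210 205 233 231 228 228 228 229
219 219 220 224 225 208 189 192 205 190   0  99 216 207 204 198 137  99 208 200 196 203 189  39 211 198 199 215 236 231 227 229
217 219 223 216 193 191 191 197 208 206  77  38 187 218 212 201 159 202 206 205 200 195  97  97 205 194 191 190 202 207 229 227
224 222 220 193 188 194 199 198 110 181 130   0  54 137 223 167 168 221 224 212 211 194  93 199 203 202 199 201 197 200 232 228
224 217 180 192 190 197 203 144  10  90 131   0  14  25  56  39  37  64  89  98 178 216 202 207 199 204 202 201 205 205 228 230
218 195 186 188 194 197 193  74   0 103 255   0  11   9   3  12  12  15  20  25  51 106 173 215 200 195 202 142  74 154 206 233
158 199 187 186 182 192 203 196   0  49 177 127   
[... 2407 characters left out ...]
25 131 126  79  12   3   7  14   9   2   9   0   0   0  48 103 193 198 187 184 187 192 176 129 190 174
141 198 192 192 196 190 121 130 137 132 128  88  41  16  20   0   0  15  49 102 207 197 196 190 184 183 182 191 191 186 183 221
207 124 197 189 194 187 119 126 129 129 139 132 130 130 130 130 123 120 127 203 202 191 191 189 185 188 189 190 185 153 175 227
215 121 127 203 195 185 111 121 124 124 126 128 135 134 133 129 139 197 191 191 191 190 191 186 184 190 187 179 135 168 219 226
[  7  11  15  20 174] [301.78735632 201.24712644]
[ 0.55048241 -0.30924468  0.09064816] 0.006718735540446546 [ -84.02261614 -146.89655439   90.6481642 ]
bar on x=0 [-1.11022302e-13  8.41081110e+01  1.66426845e+02]
```

```bash
cat >> plan.py <<'E'
from h import wo
AXd=np.array([-np.sin(np.radians(40)),0,np.cos(np.radians(40))])   # dial axis, shaver frame
UP=np.array([np.cos(np.radians(40)),0,np.sin(np.radians(40))])      # up the slope
LEFT=np.array([0,1.,0])
def dial(G,phi,off,flip=0):
    """TCP pose: G shaver mm, phi=bar angle from UP, ccw seen on the face (towards LEFT); off = mm of TCP above G"""
    x=(np.cos(phi)*UP+np.sin(phi)*LEFT)*(-1 if flip else 1);z=-AXd;y=np.cross(z,x)
    return wo(np.array(G)+off*AXd),B@np.c_[x,y,z]
E
python3 - <<'E'
from plan import *
from h import *
np.set_printoptions(precision=3,suppress=True,linewidth=150)
G=np.array([-84,-147,95.])
def pl(u,v,h):
    e,d=ray('scene',u,v);e=sh(e)*1000;d=B.T@d;return e+d*((G+h*AXd-e)@AXd)/(d@AXd)
c=pl(367,264.4,-15);print('skirt centre',c)
for a in((363.7,258.5),(361.8,252),(362,249.5)):
    r=pl(*a,10)-c;print(a,'left',r@LEFT,'up',r@UP,'ang',np.arctan2(r@LEFT,r@UP))
r=pl(361.9,252.,10)-pl(363.6,258.3,10);print('line ang',np.arctan2(r@LEFT,r@UP))
q0=observe()['joints']
for phi in(.35,):
  for fl in(0,1):
    p,M=dial(G,phi,90,fl);a=go(q0,p,M,20);q=a[-1,:7];print(fl,'standoff',q,a[:,7].max(),np.abs(np.diff(a[:,:7],axis=0)).max(0))
    a=go(q,*dial(G,phi,2,fl),5);q=a[-1,:7];print('  grip',a[-1])
    for k in range(1,9):q,e=ik(*dial(G,phi-k*.17,2,fl),P,sg,q);print('   ',q,e) if k in(4,8) else 0
E
```

```text
skirt centre [ -74.412 -147.265   83.464]
(363.7, 258.5) left 5.445399668053199 up 7.955332008106837 ang 0.6002452088682384
(361.8, 252) left 14.120519029657032 up 21.26901322491269 ang 0.5860854625382371
(362, 249.5) left 15.380627899762317 up 26.97001968503294 ang 0.5182844582777202
line ang 0.5571014123961912
0 standoff [ 1.478  0.495 -0.914  2.18  -0.638  0.149  0.178] 2.2353572760869306e-07 [0.058 0.019 0.015 0.049 0.064 0.083 0.075]
  grip [ 1.174  0.598 -0.654  2.122 -1.32   0.12   0.835  0.036]
    [ 1.174  0.598 -0.654  2.122 -1.32   0.12   0.155] 0.03342988789301415
    [ 1.174  0.598 -0.654  2.122 -1.32   0.12  -0.525] 0.03849731350819329
1 standoff [ 1.653  0.649 -1.209  2.171  0.811  0.196  1.921] 2.302645578135259e-07 [0.062 0.04  0.019 0.064 0.038 0.073 0.04 ]
  grip [ 1.454  0.808 -1.109  2.14   1.684  0.237  1.081  0.   ]
    [ 1.509  0.891 -1.226  2.137  1.653  0.354  0.468] 6.328035610861548e-07
    [ 1.527  0.926 -1.27   2.136  1.65   0.402 -0.192] 7.741668577310383e-07
```

```bash
cat > dl.py <<'E'
from plan import *
import sys
np.set_printoptions(precision=4,suppress=True,linewidth=150)
G=np.array(eval(sys.argv[1]));phi=float(sys.argv[2]);off=float(sys.argv[3])
o=observe();T=wpose(o);p,M=dial(G,phi,off,1);w,d,_=rows(T,p,M,1,1)
print('clk',o['clock'],'rot',w,np.linalg.norm(w),'then shift',d,np.linalg.norm(d),'f',o['force'].round(1),'w',o['width'].round(3),'j',o['joints'].round(3))
if len(sys.argv)>4:
    q=o['joints'];a=go(q,T[:3,3],M,8);b=go(a[-1,:7],p,M,8);s=np.vstack([q,a[:,:7],b[:,:7]]);print(b[-1],a[:,7].max(),np.abs(np.diff(s,axis=0)).max(0))
E
python3 dl.py '[-84,-147,95]' .58 90 1
```

```text
Traceback (most recent call last):
  File "dl.py", line 6, in <module>
    print('clk',o['clock'],'rot',w,np.linalg.norm(w),'then shift',d,np.linalg.norm(d),'f',o['force'].round(1),'w',o['width'].round(3),'j',o['joints'].round(3))
                                                                                                                  ^^^^^^^^^^^^^^^^
AttributeError: 'float' object has no attribute 'round'
```

```bash
sed -i "s/o\['width'\].round(3)/round(o['width'],3)/" dl.py; python3 dl.py '[-84,-147,95]' .58 90 1
```

```text
clk 37.825 rot [ 0.1945 -0.6695 -0.5572] 0.89252457795757 then shift [ 0.339  -0.0694  0.0709] 0.3532713346694339 f [ 0.8 -0.1 -1. ] w 0.656 j [ 0.631  0.549 -1.067  1.296  0.482  1.551  1.253]
[ 1.6032  0.5902 -1.1139  2.1732  0.4142  0.1431  2.5295  0.    ] 1.1950153821702863e-06 [0.0852 0.0693 0.0505 0.0822 0.1288 0.1594 0.2008]
```

```bash
python3 -m pendant '[0,0,0,0.0324,-0.1116,-0.0929,0.05,0,0,0,0.0324,-0.1116,-0.0929,0.05,0,0,0,0.0324,-0.1116,-0.0929,0.05,0,0,0,0.0324,-0.1116,-0.0929,0.05,0,0,0,0.0324,-0.1116,-0.0929,0.05,0,0,0,0.0324,-0.1116,-0.0929,0.05]' >/dev/null
python3 -m pendant '[0.0424,-0.0087,0.0089,0,0,0,0.05,0.0424,-0.0087,0.0089,0,0,0,0.05,0.0424,-0.0087,0.0089,0,0,0,0.05,0.0424,-0.0087,0.0089,0,0,0,0.05,0.0424,-0.0087,0.0089,0,0,0,0.05,0.0424,-0.0087,0.0089,0,0,0,0.05,0.0424,-0.0087,0.0089,0,0,0,0.05,0.0424,-0.0087,0.0089,0,0,0,0.05,0,0,0,0,0,0,0.05,0,0,0,0,0,0,0.05]'
python3 dl.py '[-84,-147,95]' .58 90
python3 - <<'E'
from plan import *
from h import *
o=observe();T=wpose(o);np.save('T10.npy',T);im=save('wrist','w10.png')
g=im.max(2);s=g[140:300:5,225:400:6]
for i,r in enumerate(s):print(140+5*i,' '.join('%3d'%v for v in r))
E
```

```text
clock: 39.83
position: [0.4899, -0.3149, 0.1584]
ee_rot: [-0.773, 2.342, -0.23]
force: [0.1, 0.2, 0.4]
width: 0.544
gripper_force: 0.0
clk 39.825 rot [ 0.004  -0.0082  0.0007] 0.009145849141566211 then shift [-0.0061 -0.0014 -0.0023] 0.006623506254889966 f [0.1 0.2 0.4] w 0.544 j [ 1.594  0.591 -1.097  2.174  0.41   0.142  2.539]
140 186 183 179 185 183 182 173 174 145 110 155 146 166 148 135 129 117 111 102 128 132 133 133 190 189 189 185 129 134 136
145 181 185 184 183 183 181 175 194 190 162 120 141 152 174 152 136 130 121 115 106 109 131 131 131 186 187 184 158 130 133
150 186 179 185 180 184 159 187 195 196 195 172 133 119 151 175 159 140 131 125 115 107  97 132 131 132 182 186 179 132 128
155 184 186 186 184 182 180 196 193 195 195 195 180 148 106 156 144 158 140 134 124 116 108  96 133 129 130 175 187 133 133
160 190 183 183 184 156 188 198 194 195 197 196 196 192 159 121 148 148 164 150 135 127 115 114 102 125 132 133 135 134 138
165 184 185 187 184 178 195 194 195 194 197 196 194 197 194 168 133 127 147 172 154 135 128 114 115 109 110 130 128 133 134
170 182 187 184 159 190 
[... 2499 characters left out ...]
  37  37  31  35  40  23  34  29  21  29 177 179 176 173 195 118 182 194 193 168
275 203 145  92  92  89  26 182 180 170  34  38  37  33  42  31  17  21  14  21 155 175 181 180 184  33  90  93  91 122 167
280  92  93  91  93  65  22 181 181 179 147  40  35  31  48  89  20  18  30  77 178 177 177 178 196  13  51  91  92  91  94
285  95  89  87  87  22   3 183 176  92 181 130  40  35  42 103  31  34 125 183 181 177 175 196 194   7  15  92  88  93  94
290  92  94  91  88  17  17 202 152 180 182 182 182  59  44 130  26 174 176 174 182 182 172 196 196  23  28  84  89  89  92
295  89  92  92  51  10  22 205 203 181 181 181 150  95  34 153  27 180 177 176 174 170 195 198 196  20  16  30  92  92  92
```

Run:
```python
from plan import *
from h import *
np.set_printoptions(precision=3,suppress=True,linewidth=150)
T=np.load('T10.npy');g=cv2.imread('pics/w10.png').max(2)
# edges of the skirt on its left/right flanks (rows 228..275)
L=[];Rr=[]
for v in range(226,280,2):
    r=g[v].astype(int);u=308
    l=next(x for x in range(u,240,-1) if r[x]>72);rr=next(x for x in range(u+12,380) if r[x]>60);L.append((l+.5,v));Rr.append((rr-.5,v))
pts=np.array(L+Rr,np.float32)
A=np.c_[2*pts,np.ones(len(pts))];x,y,k=np.linalg.lstsq(A,(pts**2).sum(1),rcond=None)[0];rad=np.sqrt(k+x*x+y*y);print('skirt circ',x,y,rad,'res',np.abs(np.hypot(pts[:,0]-x,pts[:,1]-y)-rad).max())
W=[(np.average(np.arange(301,319),weights=np.clip(g[v,301:319].astype(float)-55,0,None)),v) for v in range(278,306,2) if (g[v,301:319]>75).any()]
W=np.array(W);print('pointer',W.round(1).tolist())
S=tritwo(*wray(T,x,y),*ray('scene',367.,264.4));c=sh(S[0])*1000;print('skirt',c,S[1],'G',c+15*AXd)
e,d=wray(T,x,y);print('range by size',27/np.tan(rad/371.65))
G=c+15*AXd
def onp(u,v,h):
    e,d=wray(T,u,v);e=sh(e)*1000;d=B.T@d;return e+d*((G+h*AXd-e)@AXd)/(d@AXd)-G-h*AXd
for w in(W[0],W[len(W)//2],W[-1]):r=onp(*w,10);print('ptr left,up',r@LEFT,r@UP,np.arctan2(r@LEFT,r@UP))
a,b=onp(*W[0],10),onp(*W[-1],10);r=b-a;print('line ang',np.arctan2(r@LEFT,r@UP))
```

```text
skirt circ 306.41461901078964 252.19800414504135 38.04524105379572 res 12.220426591905728
pointer [[306.2, 278.0], [306.3, 280.0], [306.5, 282.0], [306.5, 284.0], [306.7, 286.0], [306.8, 288.0], [307.7, 290.0], [308.1, 292.0], [308.1, 294.0], [307.9, 296.0], [308.1, 298.0], [309.2, 300.0], [311.1, 302.0], [311.4, 304.0]]
skirt [ -89.911 -151.588   98.45 ] 0.0015872743352447112 G [ -99.553 -151.588  109.941]
range by size 262.8311324475853
ptr left,up 5.293104716480713 7.295465283224777 0.6276578193125548
ptr left,up 11.091508978507704 14.1656309225378 0.6642809108165928
ptr left,up 17.06715878265055 19.670083639925632 0.7146638857838887
line ang 0.7605338349713675
```

Run:
```python
from plan import *
from h import *
np.set_printoptions(precision=3,suppress=True,linewidth=150)
T=np.load('T10.npy');g=cv2.imread('pics/w10.png').max(2)
m=(cv2.GaussianBlur(g,(3,3),0)<65).astype(np.uint8);m[:, :250]=0;m[:,365:]=0;m[:205]=0;m[300:]=0
_,l,st,ce=cv2.connectedComponentsWithStats(m);i=l[250,300];cn=max(cv2.findContours((l==i).astype(np.uint8),0,1)[0],key=len)[:,0].astype(float)
pts=cn[cn[:,1]<280]
for _ in range(6):
    A=np.c_[2*pts,np.ones(len(pts))];x,y,k=np.linalg.lstsq(A,(pts**2).sum(1),rcond=None)[0];rad=np.sqrt(k+x*x+y*y);d=np.abs(np.hypot(pts[:,0]-x,pts[:,1]-y)-rad);pts=pts[d<max(1.0,1.8*np.median(d))]
rad+=.5;print('circ',x,y,rad,len(pts),d.max())
W=np.array([(305+np.average(np.arange(9),weights=np.clip(g[v,305:314].astype(float)-65,0,None)+1e-6),v) for v in range(278,308,2)]);print(W[:,0].round(1).tolist());print(g[276:310:3,300:320])
e,d=wray(T,x,y)
for D in(.255,.262,.268,.275,.283):
    c=sh(e+d*D)*1000;G=c+15*AXd
    def onp(u,v,h):
        a,b=wray(T,u,v);a=sh(a)*1000;b=B.T@b;return a+b*((G+h*AXd-a)@AXd)/(b@AXd)-G-h*AXd
    a,b=onp(*W[2],10),onp(*W[9],10);r=b-a
    print(D,'diam',2*D*1000*np.tan(rad/371.65),'skirt',c,'G',G,'scene skirt',proj('scene',wo(c)),'side G',proj('side',wo(G)),'skirt',proj('side',wo(c)),'ang',np.arctan2(r@LEFT,r@UP),'ptr off',np.cross(r/np.linalg.norm(r),a)@AXd)
s=cv2.imread('pics/side0.png').max(2)
for v in range(186,216,2):print(v,' '.join('%3d'%q for q in s[v,286:318]))
```

```text
circ 306.62441596929904 253.0281550236375 37.90808779543039 148 0.9811079854271441
[306.1, 306.6, 306.6, 306.7, 306.8, 306.9, 306.9, 307.0, 307.2, 307.3, 307.4, 307.6, 307.6, 307.5, 309.0]
[[ 40  45  41  36  34  41  31  34  35  38  29  31  41  35  27  32  13  21  23  31]
 [ 41  33  40  39  91 149 157 154 123  60  41  23  32  29  27  20  19  27  20  23]
 [ 40  37  36  45 104 175 204 206 170  95  38  34  33  33  26  21  25  22  18  25]
 [ 39  38  44  42  93 158 202 206 174 103  47  35  31  32  31  31  28  19  15  26]
 [ 33  45  39  40  75 150 197 205 181 125  62  33  32  26  37  31  21  27  38  62]
 [ 39  39  42  33  57 132 195 205 182 124  59  35  31  40  31  17  24  57 109 160]
 [ 43  36  45  36  46 122 192 207 194 152  80  33  31  20  30  22  24  54 112 157]
 [ 35  41  39  39  33 119 191 209 201 168  90  38  28  30  33  33  25  37  86 144]
 [ 38  39  43  39  41  93 171 202 207 180 101  36  29  36  35  31  44  88 143 175]
 [ 60  40  36  32  36  63 120 146 150 126  70  52  61  63  68  90 118 125 130 124]
 [ 52  50  47  45  42  52  43  42  47  44  41  45  45  48  45  48  49  48  49  46
[... 2490 characters left out ...]
  72  94 116 142 168 183 191 192 192 192
206 136 134 132 131 129 124 116 109  99  88  78  65  51  42  40  39  40  41  41  41  43  51  69  88 104 123 146 167 182 190 193 193
208 133 134 130 128 126 122 118 113 105  96  92  83  63  49  43  42  41  41  41  43  52  69  91 107 118 133 150 164 177 189 193 194
210 130 129 129 129 127 123 120 122 126 126 122 119 111 101  91  77  66  62  63  69  82  98 116 131 141 145 148 157 169 180 190 194
212 121 131 144 156 160 158 150 141 137 136 135 137 141 144 142 137 129 120 112 112 120 130 137 143 146 147 152 159 164 169 179 190
214 118 134 151 165 170 171 168 164 158 148 139 135 135 140 144 145 145 144 141 142 143 144 145 144 141 138 145 157 164 166 171 181
```

```bash
python3 dl.py '[-82.5,-147.4,98.6]' .617 2 1
python3 - <<'E'
from plan import *
np.set_printoptions(precision=3,suppress=True,linewidth=150)
G=[-82.5,-147.4,98.6];q=observe()['joints'];p,M=dial(G,.617,70,1);a=go(q,p,M,3);print(a)
b=go(a[-1,:7],*dial(G,.617,2,1),12);print(b);q=b[-1,:7]
for k in range(1,9):q,e=ik(*dial(G,.617-k*.17,2,1),P,sg,q);print(q,e)
E
```

```text
clk 39.875 rot [ 0.0042 -0.0079 -0.0351] 0.0362035648252278 then shift [-0.008  -0.0041  0.084 ] 0.08443548387278835 f [-0.2  0.6  0.5] w 0.546 j [ 1.594  0.59  -1.098  2.174  0.411  0.142  2.539]
[ 1.435   0.778  -1.0742  2.1367  1.661   0.2013  1.3544  0.    ] 6.2061829078641226e-09 [0.0318 0.0398 0.0279 0.0082 0.2454 0.0422 0.2429]
[[ 1.571  0.592 -1.081  2.172  0.417  0.131  2.539  0.   ]
 [ 1.55   0.595 -1.065  2.169  0.433  0.12   2.53   0.   ]
 [ 1.543  0.611 -1.074  2.165  0.591  0.12   2.385  0.   ]]
[[ 1.534  0.626 -1.075  2.164  0.734  0.12   2.245  0.   ]
 [ 1.523  0.639 -1.073  2.162  0.857  0.12   2.124  0.   ]
 [ 1.511  0.65  -1.069  2.161  0.967  0.12   2.016  0.   ]
 [ 1.498  0.661 -1.063  2.159  1.069  0.12   1.915  0.   ]
 [ 1.484  0.67  -1.055  2.157  1.165  0.12   1.821  0.   ]
 [ 1.471  0.679 -1.046  2.155  1.255  0.12   1.732  0.   ]
 [ 1.456  0.688 -1.037  2.153  1.342  0.12   1.646  0.   ]
 [ 1.442  0.696 -1.027  2.151  1.426  0.12   1.563  0.   ]
 [ 1.431  0.707 -1.022  2.148  1.508  0.125  1.482  0.   ]
 [ 1.431  0.729 -1.037  2.144  1.576  0.148  1.421  0.   ]
 [ 1.431  0.751 -1.053  2.141  1.626  0.172  1.379  0.   ]
 [ 1.43   0.773 -1.066  2.137  1.665  0.194  1.348  0.   ]]
[ 1.449  0.795 -1.101  2.136  1.65   0.226  1.203] 1.0379330736277002e-06
[ 1.465  0.815 -1.132  2.135  1.641  0.255  1.051] 9.643298030382211e-07
[ 1.478  0.834 -1.16   2.134  1.636  0.282  0.896] 8.555057259274433e-07
[ 1.49   0.852 -1.185  2.133  1.632  0.307  0.737] 7.315757639488235e-07
[ 1.5    0.869 -1.208  2.133  1.63   0.331  0.577] 6.419894889378655e-07
[ 1.509  0.886 -1.229  2.132  1.629  0.353  0.416] 6.910117316544437e-07
[ 1.517  0.901 -1.249  2.132  1.628  0.375  0.253] 7.196854601016132e-07
[ 1.524  0.916 -1.268  2.131  1.628  0.395  0.09 ] 7.297514504761754e-07
```

```bash
python3 -m pendant '[0,0,0,0.004,-0.008,-0.035,0.05,-0.004,-0.002,0.004,0,0,0,0.05,-0.004,-0.002,0.004,0,0,0,0.05,0,0,0.0076,0,0,0,0.05,0,0,0.0076,0,0,0,0.05,0,0,0.0076,0,0,0,0.05,0,0,0.0076,0,0,0,0.05,0,0,0.0076,0,0,0,0.05,0,0,0.0076,0,0,0,0.05,0,0,0.0076,0,0,0,0.05]'
python3 -m pendant '[0,0,0.0055,0,0,0,0.05,0,0,0.0055,0,0,0,0.05,0,0,0.005,0,0,0,0.05,0,0,0,0,0,0,0.05,0,0,0,0,0,0,0.05]';python3 dl.py '[-82.5,-147.4,98.6]' .617 2
python3 - <<'E'
from h import *
im=save('wrist','w11.png');g=im.max(2)
for v in range(240,330,6):print(v,' '.join('%3d'%q for q in g[v,230:395:6]))
E
```

```text
clock: 41.12
position: [0.5358, -0.311, 0.1162]
ee_rot: [-0.812, 2.322, -0.246]
force: [0.2, -0.3, -0.0]
width: 0.548
gripper_force: 0.0
clock: 41.75
position: [0.5455, -0.3105, 0.1042]
ee_rot: [-0.812, 2.322, -0.245]
force: [0.8, -0.4, 0.1]
width: 0.543
gripper_force: 0.0
clk 41.75 rot [ 0.0012 -0.0005 -0.0017] 0.0020992678268125686 then shift [-0.0014 -0.0005  0.0065] 0.006630921787416613 f [ 0.8 -0.4  0.1] w 0.543 j [ 1.42   0.735 -1.026  2.143  1.624  0.148  1.373]
240 205 182 183 181 160 136 140 137 132  17  21  27  22  13  22  14  26  29  18 125 137 136 137 134 135 136 135 154
246 205 180  83 183 144 135 143  83  23  32  21  14  17  10  14  21  17  31  26  27  73 139 141 136 137 138 134 144
252 192 185 182  87 117 137 116  35  27  29  20  14  20   9   9   1  14  23  26  32  26 109 136 137 137 135 135 132
258 184 188 188 182 183 136  23  24  30  24  25  18  28  25  26  19  27  33  22  19  33  21 137 132 136 141 134 135
264 183 182 187 188 181  63  25  26  32  31  29  31  16  23  25  24  24  27  29  28  25  34  63 140 138 135 136 137
270 183 184 180 133 185  30  36  30  29  33  2
[... 413 characters left out ...]
  95
294  94  95  85  19  20  34  24  23  26  31  28  25  36  25  31  23  21  24  23  31  30  31  17  21  21  24  92  93
300  93  95  27  25  26  30  29  32  35  35  39  17  29  30  25  31  23  25  30  15  25  34  29  26  12  19  96  93
306  50  55  54  55  55  50  51  52  45  50  50  46  40  46  42  47  43  48  50  47  51  50  48  53  57  51  50  48
312  54  57  57  51  51  53  52  50  54  55  60  51  55  51  54  57  51  54  53  50  58  59  53  55  54  57  55  55
318  68  69  73  72  69  68  69  68  65  66  70  66  67  68  68  70  62  66  65  70  71  66  71  67  67  72  68  66
324  74  75  73  78  73  73  78  74  76  73  73  74  74  74  79  76  73  76  78  74  76  75  77  77  80  74  77  75
```

```bash
python3 -m pendant '[-0.001,0,0.003,0,0,0,0.05,0,0,0.003,0,0,0,0.05,0,0,0,0,0,0,0.05]'
python3 -m pendant '[0,0,0,0,0,0,0.03,0,0,0,0,0,0,0.015,0,0,0,0,0,0,0.008,0,0,0,0,0,0,0.008,0,0,0,0,0,0,0.008]' 12;python3 dl.py '[-82.5,-147.4,98.6]' .617 2
```

```text
clock: 42.18
position: [0.5486, -0.3101, 0.1007]
ee_rot: [-0.812, 2.323, -0.248]
force: [-32.2, 2.8, 32.6]
width: 0.554
gripper_force: 29.2
clock: 42.8
position: [0.5485, -0.31, 0.1007]
ee_rot: [-0.812, 2.323, -0.248]
force: [-30.5, 2.4, 31.6]
width: 0.548
gripper_force: 33.7
clk 42.8 rot [-0.0002 -0.0023 -0.0009] 0.002453074750877082 then shift [-0.0012 -0.0006  0.0019] 0.0023300816281518833 f [-30.5   2.4  31.6] w 0.548 j [ 1.423  0.756 -1.046  2.141  1.668  0.175  1.337]
```

```bash
python3 -m pendant '[0,0,-0.002,0,0,0,0.05,0,0,-0.0025,0,0,0,0.05,0,0,0,0,0,0,0.05]'
python3 -m pendant '[0,0,0,0,0,0,0.03,0,0,0,0,0,0,0.015,0,0,0,0,0,0,0.008,0,0,0,0,0,0,0.008,0,0,0,0,0,0,0.008]' 12;python3 dl.py '[-82.5,-147.4,98.6]' .617 2
```

```text
clock: 43.18
position: [0.5468, -0.3102, 0.1035]
ee_rot: [-0.811, 2.323, -0.246]
force: [1.0, 0.2, -0.8]
width: 0.545
gripper_force: 0.0
clock: 43.8
position: [0.5472, -0.3106, 0.1036]
ee_rot: [-0.811, 2.322, -0.247]
force: [3.9, -2.4, -0.8]
width: 0.151
gripper_force: 12.0
clk 43.8 rot [ 0.0002 -0.0009 -0.0017] 0.0019457430544792859 then shift [-0.0008  0.0002  0.005 ] 0.005044992331426928 f [ 3.9 -2.4 -0.8] w 0.151 j [ 1.427  0.748 -1.045  2.14   1.629  0.167  1.373]
```

```bash
python3 -m pendant '[0,0,0,0,0,0.157,0.008,0,0,0,0,0,0.157,0.008,0,0,0,0,0,0.157,0.008,0,0,0,0,0,0.157,0.008,0,0,0,0,0,0.157,0.008,0,0,0,0,0,0.157,0.008,0,0,0,0,0,0.157,0.008,0,0,0,0,0,0.157,0.008,0,0,0,0,0,0,0.008,0,0,0,0,0,0,0.008]' 20;python3 dl.py '[-82.5,-147.4,98.6]' -.640 2
```

```text
clock: 45.05
position: [0.5467, -0.3111, 0.1033]
ee_rot: [0.708, 2.366, 0.304]
force: [-0.5, -5.2, 1.1]
width: 0.151
gripper_force: 19.9
clk 45.05 rot [-0.0018 -0.0007  0.0017] 0.0026152941337604643 then shift [-0.0002  0.0015  0.0051] 0.005303852142929939 f [-0.5 -5.2  1.1] w 0.151 j [ 1.507  0.854 -1.205  2.135  1.601  0.319  0.195]
```

```bash
python3 -m pendant '[0,0,0,0,0,0,0.03,0,0,0,0,0,0,0.045,0,0,0,0,0,0,0.045,0,0,-0.008,0,0,0,0.045,0,0,-0.01,0,0,0,0.045,0,0,-0.015,0,0,0,0.045,0,0,-0.02,0,0,0,0.045,0,0,-0.02,0,0,0,0.045,0,0,-0.02,0,0,0,0.045,0,0,0,0,0,0,0.045]'
python3 - <<'E'
from plan import *
from h import *
np.set_printoptions(precision=3,suppress=True,linewidth=160)
o=observe();T=wpose(o);print(sh(T[:3,3])*1000,o['joints'].round(2),o['force'].round(1))
g=save('wrist','w12.png').max(2);c=save('scene','c12.png').max(2);s=save('side','s12.png')
G=np.array([-82,-147.5,99.])
def onp(u,v,h):
    a,b=wray(T,u,v);a=sh(a)*1000;b=B.T@b;return a+b*((G+h*AXd-a)@AXd)/(b@AXd)-G-h*AXd
_,l,st,ce=cv2.connectedComponentsWithStats((g>140).astype(np.uint8))
for i in range(1,len(st)):
    x,y,w,h,a=st[i]
    if 15<a<500 and 230<ce[i][0]<390 and 200<ce[i][1]<310:
        q=np.argwhere(l==i)[:,::-1].astype(np.float32);f=cv2.fitLine(q,2,0,.01,.01).ravel();A=onp(*(ce[i]-6*f[:2]),10);Bq=onp(*(ce[i]+6*f[:2]),10);r=Bq-A
        m=(A+Bq)/2;r=r*np.sign(r@m);print(st[i],ce[i].round(1),'left/up',(m@LEFT).round(1),(m@UP).round(1),'pointer ang',np.arctan2(m@LEFT,m@UP).round(3),'line',np.arctan2(r@LEFT,r@UP).round(3))
for r in c[250:278:2,352:392]:print(' '.join('%3d'%v for v in r))
E
```

```text
clock: 46.3
position: [0.4869, -0.3139, 0.1753]
ee_rot: [0.711, 2.364, 0.305]
force: [0.4, -0.4, -0.8]
width: 0.491
gripper_force: 0.0
[-147.782 -147.945  175.295] [ 1.7   0.65 -1.26  2.16  0.77  0.23  0.97] [ 0.4 -0.4 -0.8]
137  48   3   0   0  40 204 248 242 237 239 240 242 248 251 194 115  89  65  40  38  39  30  89 243 223 223 231 245 240 239 238 238 239 240 239 238 239 239 241
  1   0   8 125 255 255 245 242 240 243 245 249 233 139  86 187 255 119  32  41  44  46  48  38  72 160 232 221 218 224 245 242 239 239 237 239 239 237 237 239
 19 154 255 251 243 239 241 242 249 230 154  97  82  86  88  87 175 255 185  29  42  47  50  46  36  53 150 178  84 176 228 242 241 240 239 240 239 236 240 239
255 247 243 240 241 245 254 238 122  88  87  91  91  94  93  89  85 113 221 204  84  33  48  41  50  45  45  43 151 232 213 217 244 239 238 239 240 238 237 234
244 241 245 250 233 154  80  78  89  91  95  97  89  90  93  93  94  95  74  31  51  50  54  55  39  75 132 140  37 187 218 209 217 246 239 239 237 238 236 237
248 245 182 100  86  85  93  90  95  97  98  95  97  91  97 100  63  44  42
[... 664 characters left out ...]
  50  48  49  47  47  35  57  56  48  41  40  61 175 253 239
120  98  99  59  30  28  27  28  47  47  53  43  48  48  49  50  53  44  50  50  49  49  50  49  51  51  47  49  47  50  51  90 107  40  45  47  45  29  96 251
 47  26  23  28  34  34  47  48  51  51  40  45  50  52  47  48  50  46  49  45  47  48  46  50  47  48  45  50  49  50  47  48  46  42  46  49  47  28   8 104
 31  28  27  33  53  53  48  50  51  50  48  49  40  52  49  48  49  46  49  46  44  47  51  47  48  45  52  47  29  47  28  45  45  48  46  21  19 145 252 242
 27  28  60  36  49  50  48  49  50  44  54  49  47  50  48  51  51  48  48  53  45  50  53  47  47  48  46  48  57 134 119  49  29   0  37 206 251 242 234 231
```

```bash
python3 -m pendant '[0,0,-0.04,0,0,0,0.045,0,0,-0.04,0,0,0,0.045,0,0,-0.04,0,0,0,0.045,0.03,0.04,-0.01,0,0,0,0.045,0.03,0.04,-0.01,0,0,0,0.045,0.03,0.04,-0.01,0,0,0,0.045,0.03,0.04,-0.01,0,0,0,0.045,0.03,0.04,0,0,0,0,0.045,0,0,0,0,0,0,0.045]'
python3 - <<'E'
from plan import *
from h import *
np.set_printoptions(precision=3,suppress=True,linewidth=160)
o=observe();print((sh(o['position'])*1000).round(),o['joints'].round(2),o['force'].round(1))
c=save('scene','c13.png').max(2);s=save('side','s13.png')
G=np.array([-82,-147.5,99.])
for r in c[248:278,352:388]:print(' '.join('%3d'%v for v in r))
for k in(.836,1.257,1.676):
    ph=.6-k;d=np.cos(ph)*UP+np.sin(ph)*LEFT;print(k,[proj('scene',wo(G+10*AXd+t*d)).round(1).tolist() for t in(10,25)])
E
```

```text
clock: 47.58
position: [0.3991, -0.1067, 0.241]
ee_rot: [0.718, 2.419, 0.291]
force: [-0.4, -1.0, 0.1]
width: 0.491
gripper_force: 0.0
[-224.   64.  241.] [ 1.91 -0.28 -1.18  2.43 -1.26  0.71  2.65] [-0.4 -1.   0.1]
213 217 213 213 218 215 221 223 203 141  82 206 197 187 189 189 133  65 195 192 192 193 197 201 216 231 223 227 220 222 222 226 221 221 222 224
213 210 214 212 215 216 203 194 190  71   0 132 205 193 191 192 132  96 202 193 191 187 189 109 203 191 227 228 223 223 222 223 220 222 224 225
207 211 211 220 218 200 188 185 198 185   0  86 211 194 197 192 136  93 199 191 193 194 185  39 199 191 197 207 228 225 223 219 222 223 225 225
213 212 216 204 186 185 183 185 192 191  66  54 218 202 204 200 147 193 199 198 195 192  85  89 198 187 187 192 199 198 225 223 223 223 224 226
213 213 214 185 183 185 189 187 193 187  78  55 177 207 154 158 158 217 217 213 203 190  91 189 199 193 192 191 192 194 229 224 224 225 222 225
212 210 180 185 187 185 186 190 197 206 200  90 110  58  36  37  41  61  61  90 168 210 195 200 195 196 193 197 198 199 220 224 224 224 218 220
213 185 176 184 182 
[... 2852 characters left out ...]
215 214
132 115 120 126 124 125 121 127 124  78  14   4   7  20  25  17  20   7   0   0   0  71 188 188 182 183 182 186 170 128 184 170 211 211 213 212
130 123 122 124 118 124 125 122 118 122 116  78   6  17  21   0   0  12  59 138 194 189 189 181 178 180 183 183 184 177 177 216 212 210 210 215
134 103 119 119 114 114 111 123 194 190 122 117 123 120 123 118 112 110 129 194 200 188 181 182 179 179 182 182 183 145 170 222 218 213 213 215
141 133 103 126 117 125 182 181 190 180 122 194 189 111 127 193 188 192 178 189 181 182 182 185 190 184 177 173 139 164 211 218 216 213 211 211
0.836 [[367.6, 256.8], [370.9, 251.1]]
1.257 [[369.0, 258.0], [374.3, 254.0]]
1.676 [[369.7, 259.6], [376.1, 258.1]]
```

Run:
```python
import cv2,numpy as np
a=cv2.imread('pics/c9.png').astype(int);b=cv2.imread('pics/c13.png').astype(int)
for n,(x0,x1,y0,y1) in dict(guard=(275,368,180,222),crank=(295,320,245,278)).items():
    d=np.abs(a-b)[y0:y1,x0:x1].max(2);print(n,(d>60).mean(),d.mean())
from cell import sign_off
print(sign_off())
```

```text
guard 0.006144393241167435 7.531233998975934
crank 0.0 6.281212121212121
the job is handed in; nothing more can be done
None
```

I signed the job off at about 48 s of the 72 s limit: the full block is clamped in the vise, the guard is down, and the dial is on the third click. I judged the clamp by crank travel (pad pressed in about 4.6 mm) and the guard and dial from camera images, and the sign-off gave no verdict.

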